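# Shut down the glue warmer and rack the paint jars in order

### The job

Close up the painting bench: first lift the glue pot off the warmer by its handle, keeping it upright, and set it squarely on the cork mat beside, then push the warmer's switch fully over to off. After that put away the paint jars that are there, one at a time in rising pocket number (the shortest first, the tallest last), each standing upright on the floor of its own numbered rack pocket; the pocket of a missing jar stays empty. The jars are thin: squeeze them with no more than about 40 N, lower them in rather than dropping them, and leave the other things on the table where they are.

Things in the scene. Friction and masses are not known exactly. Their poses are not given: they have to be found in the camera images.
- pot: Closed steel glue pot, 104 mm across, 78 mm tall, with a stiff upright hoop handle over it, 0.45 kg; it starts on the warmer's round plate, whose top is 46 mm above the table. Its origin is the centre of its underside, z up. The hoop lies in the pot's x-z plane.
- pot_grip (a point): Middle of the pot handle's wooden grip: a horizontal bar 16 mm thick, 52 mm long, along the pot's own x axis, 134 mm above the pot's underside (56 mm clear above the lid).
- warmer: Fixed pot warmer: white box 130 mm (x) by 180 mm (y), top at 34 mm, with a round dark plate 120 mm across (top at 46 mm) centred on its origin; the box runs from y = -65 to +115 mm and carries the switch at y = +88 mm. Origin on the table under the plate's centre. Where it stands and how it is turned change.
- switch (a joint): The warmer's black toggle switch lever, rad: 0 = on (leaning to the warmer's -x), 1.0 = off, pushed right over to the warmer's +x. It stays where it is left.
- switch_tip (a point): Top end of the switch lever, about 60 mm long.
- mat: Fixed round cork mat, 150 mm across, 8 mm thick, beside the warmer. Origin on the table under its centre.
- rack: Fixed wooden rack, 198 mm (x) by 164 mm (y), 36 mm high, any yaw: two rows of three square pockets with a 36 mm spine between. One to six white studs on the spine by a pocket give its number: 1, 2, 3 along one row (+y side, towards +x), 4, 5, 6 along the other, 4 facing 1. A dark post (18 mm thick, 28 mm high) stands on the spine at the end of 1 and 4. Origin: centre of its underside.
- pocket1 (a point): Centre of the floor of pocket 1 (58 mm square, 30 mm deep, floor 6 mm above the table; 1 white stud beside it); axes as the rack's.
- pocket2 (a point): Centre of the floor of pocket 2 (58 mm square, 30 mm deep, floor 6 mm above the table; 2 white studs beside it); axes as the rack's.
- pocket3 (a point): Centre of the floor of pocket 3 (58 mm square, 30 mm deep, floor 6 mm above the table; 3 white studs beside it); axes as the rack's.
- pocket4 (a point): Centre of the floor of pocket 4 (58 mm square, 30 mm deep, floor 6 mm above the table; 4 white studs beside it); axes as the rack's.
- pocket5 (a point): Centre of the floor of pocket 5 (58 mm square, 30 mm deep, floor 6 mm above the table; 5 white studs beside it); axes as the rack's.
- pocket6 (a point): Centre of the floor of pocket 6 (58 mm square, 30 mm deep, floor 6 mm above the table; 6 white studs beside it); axes as the rack's.
- jar1: Paint jar for pocket 1, 80 mm tall: a plain straight jar 50 mm across with a flat lid as wide as itself. Thin-walled, 0.1 to 0.2 kg, may be absent. Its origin is the centre of its underside, z up. 
- jar2: Paint jar for pocket 2, 86 mm tall: a body 50 mm across up to 40 mm, then a cap 36 mm across to the top. Thin-walled, 0.1 to 0.2 kg, may be absent. Its origin is the centre of its underside, z up. 
- jar3: Paint jar for pocket 3, 92 mm tall: a slim straight white jar, 40 mm across all the way, flat on top. Thin-walled, 0.1 to 0.2 kg, may be absent. Its origin is the centre of its underside, z up. 
- jar4: Paint jar for pocket 4, 100 mm tall: a cone, 52 mm across at the foot, narrowing to a straight cap 24 mm across from 56 mm up to the top. Thin-walled, 0.1 to 0.2 kg, may be absent. Its origin is the centre of its underside, z up. 
- jar5: Paint jar for pocket 5, 106 mm tall: stepped like a tower, 52 mm across up to 34 mm, 40 mm across up to 62 mm, then a cap 28 mm across to the top. Thin-walled, 0.1 to 0.2 kg, may be absent. Its origin is the centre of its underside, z up. 
- jar6: Paint jar for pocket 6, 115 mm tall: a straight jar 46 mm across up to 92 mm, with a round domed top of the same width. Thin-walled, 0.1 to 0.2 kg, may be absent. Its origin is the centre of its underside, z up. 
- tape: Bystander: roll of paper tape lying flat, 68 mm across, 22 mm high. Its origin is the centre of its underside, z up. 
- dish: Bystander: small white dish, 68 mm across, 24 mm high. Its origin is the centre of its underside, z up. 
- mug: Bystander: mug, 80 mm across, 90 mm high. Its origin is the centre of its underside, z up. 
- knife: Bystander: painting spatula, 200 mm, lying flat on the far side of the table.
- tube: Bystander: metal paint tube lying flat on the far side of the table, 120 mm long, 34 mm wide, 18 mm high. Its origin is the centre of its underside, z up. 
Things that resemble listed ones, but are neither listed nor needed, are in the scene too. Leave any blue look-alike of the jar5 alone. Leave any yellow look-alike of the jar3 alone.

How it is judged:
By the outcome, as a careful person would: the job done as asked, in the order asked, and still so for the second after the job is handed in, with the robot touching nothing.
Of jar1, jar2, jar3, jar4, jar5, jar6 only 4 to 6 are there at a start; the rules pass over those that are not, and their reading is None.
At some moment in a run one of jar1, jar2, jar3, jar4, jar5, jar6 may be knocked a few centimetres aside while the robot is not near it.
It also fails if it takes over 210 s, if anything falls off the work surface, if the arm or the gripper's body presses on something with over 40 N, if the wrist force passes 120 N, or if a joint passes its speed limit or range.

### The arm

A 7-joint arm with a two-finger parallel gripper is mounted at the origin on the work surface. World frame = base frame: x ahead of the robot, y to its left, z up, the work surface at z = 0. Lengths are in m, angles in rad, forces in N, time in s.
With the tool pointing down it reaches from about 0.4 to 0.85 m from the base axis. Payload 10.4 kg.
Tool frame: the origin (TCP) lies between the finger pads; the fingertips stand 19 mm ahead of it and the grasp point (between the pads) is the TCP (manip.tips_ahead is the distance from the TCP to the fingertips, in m); z points along the fingers, y is the line along which they close (so a half turn about z gives the same grasp; the last joint's range is limited). The gripper opens to 85 mm and grips with 20 to 120 N. Pads are 22 mm wide; open, the fingers measure 114 mm over their backs; the gripper's body (76 mm by 85 mm) begins 54 mm behind the grasp point. The pads swing forward as they close: fully open they stand 13 mm farther back than shut.
Start: joints at [-1.158, 0.332, -0.065, 1.46, 0.022, 1.35, -0.088], TCP at [0.264, 0.567, 0.25] pointing down, gripper open.
Joint ranges: [-2.6, 2.6], [-0.5, 2.12], [-1.47, 1.34], [0.16, 2.42], [-1.27, 4.41], [0.06, 2.06], [-2.6, 2.6]. Speed limits (rad/s): [2.22, 2.22, 2.79, 2.79, 3.14, 3.14, 3.14].

### API

Orientations are given as a unit quaternion [x, y, z, w].
In Python, from workcell import manip, viewer gives the robot as it stands.
- The arm moves only by the tool arm_command, never from a script. Its argument "series" is text: rows parted by semicolons, each of 5 numbers parted by spaces: the closure, from 0 (fully open) to 1 (shut), then the shift along the tool's x, y, z normalised to -1 to 1, where 1 is 0.4 m, then the turn about the tool's z normalised to -1 to 1, where 1 is 180 degrees. In form: jaw tx ty tz spin; .... A call has exactly 10 rows; each row shifts and turns the commanded pose from where the row before left it, along the tool's axes as they then stand; what a row does not reach is not made up. A row lasts 1/8 s, in which the tool goes at most 62.5 mm and 10.7 degrees, less where a joint would pass 70% of its speed; a pose out of reach is approached as far as the arm can. A call with a number of a shift or a turn outside -1 to 1 is refused whole. A call with a gripper value outside its range is refused whole. The fingers move at their own pace and stop on an object; "newtons" is the grip in N (left out, the last holds). Time passes only in rows, so rows that do not move let the fingers close, or fill a call up. It gives the time, the measured TCP pose, the force, the opening and the grip force at its end, in the units of the state.
- manip.get_obs(): the state, without advancing time (a new reading comes with each control period).
- viewer.camera(name): name is "scene" or "top"; returns a dict with "pixels" (400x640x3 uint8, red, green, blue), "intrinsics" (3x3 intrinsics, pixels), "D" ([k1, k2, p1, p2, k3] as OpenCV has them; the pictures are not rectified), "extrinsics" (4x4, takes a point from world to camera coordinates). Camera axes: x right, y up, looking along -z (the intrinsics and any distortion apply to the point x, -y, -z); pixel columns grow to the right and rows downward; lengths in m; the calibration is good to about 2 mm. A picture is of the moment at which its call begins. There is no depth.
- manip.hand_in(): hands the job in; it is judged then, once.
The state is a dict: "clock": time; "joint_pos": joint angles; "joint_velocities": joint speeds; "tau": joint torques, N m; "position": TCP position; "ee_rot": TCP orientation; "ft_force": force on the tool from outside, world axes, zero at the start; "torque": the same for the moment, N m; "grip_width": opening from 0.0 (shut) to 1.0 (fully open); "grasp_force": force on a finger pad.
Only numpy, scipy, OpenCV 4.12 (cv2) and the standard library are available. Lean on these libraries where they do the work, as an engineer would, in place of code of your own. Each camera call takes 0.05 s, during which the arm holds its last target. There are 200 camera calls.

## Working session

There is one attempt and no reset: what is moved stays moved. The work goes in short steps, Python scripts to look and compute and a tool call to move; the robot and the scene stay as the last step left them, time stands still between calls to the robot, and variables do not carry over. Pictures are saved under pics/ and viewed, at most 14 in all, crops included, and the job is handed in when it is done.

Besides the shell and the picture viewer there is one more tool, called after ">>>" in YAML: its name, and indented under it one key for each argument. arm_command: Moves the arm, as the interface text tells. Scaled input: -1 to 1 covers 0.4 m each way for a shift and 180 degrees each way for a turn. Its arguments: {"type":"object","properties":{"series":{"type":"string"},"newtons":{"type":"number"}},"required":["series"]}

```bash
mkdir -p pics; ls; python3 - <<'E'
from workcell import manip, viewer
import cv2, numpy as np
o=manip.get_obs(); print(o)
print(manip.tips_ahead)
for n in ("top","scene"):
    c=viewer.camera(n); cv2.imwrite(f"pics/{n}0.png",cv2.resize(c["pixels"][:,:,::-1],(800,500),interpolation=cv2.INTER_CUBIC)); cv2.imwrite(f"pics/{n}0_raw.png",c["pixels"][:,:,::-1])
    np.savez(f"{n}.npz",K=c["intrinsics"],D=c["D"],E=c["extrinsics"]); print(n,np.array(c["intrinsics"]),c["D"],np.array(c["extrinsics"]))
E
```

```text
pics
{'clock': 0.0, 'joint_pos': array([-1.15760458,  0.3328972 , -0.06471797,  1.46094516,  0.0215808 ,
        1.34987335, -0.08846328]), 'joint_velocities': array([ 0.00038364, -0.00027885,  0.00050053, -0.00134042, -0.00019964,
       -0.00177038, -0.00133791]), 'tau': array([ 2.54111119e-04, -6.25454307e+01,  4.91661520e-02, -3.91608596e+01,
        1.62044523e-02,  9.81497724e-03, -1.77554227e-05]), 'position': array([0.26367343, 0.56627955, 0.24949829]), 'ee_rot': array([ 2.16141226e-01,  9.76361849e-01, -7.01413900e-04, -1.34669547e-04]), 'ft_force': array([ 0.55169591, -0.13928654, -0.24727061]), 'torque': array([-0.03005739, -0.00354381, -0.02395103]), 'grasp_force': 0.0, 'grip_width': 1.0002610921216055}
0.019
top [[377.54258311   0.         316.45395964]
 [  0.         377.54258311 201.46890829]
 [  0.           0.           1.        ]] [-0.06552771  0.          0.          0.          0.        ] [[-0.00153973 -0.99999667  0.0020722   0.00287617]
 [ 0.99420564 -0.00130808  0.10748686 -0.55574499]
 [-0.10748379  0.00222569  0.99420435 -1.17172415]
 [ 0.          0.          0.          1.        ]]
scene [[445.82282919   0.         318.67712765]
 [  0.         445.82282919 199.86168982]
 [  0.           0.           1.        ]] [0.03761292 0.         0.         0.         0.        ] [[ 0.58701924  0.80956666  0.00320026 -0.32641828]
 [-0.69648039  0.50299699  0.51177055  0.29751895]
 [ 0.41270266 -0.30264808  0.85911621 -1.48515803]
 [ 0.          0.          0.          1.        ]]
```

View pics/top0.png

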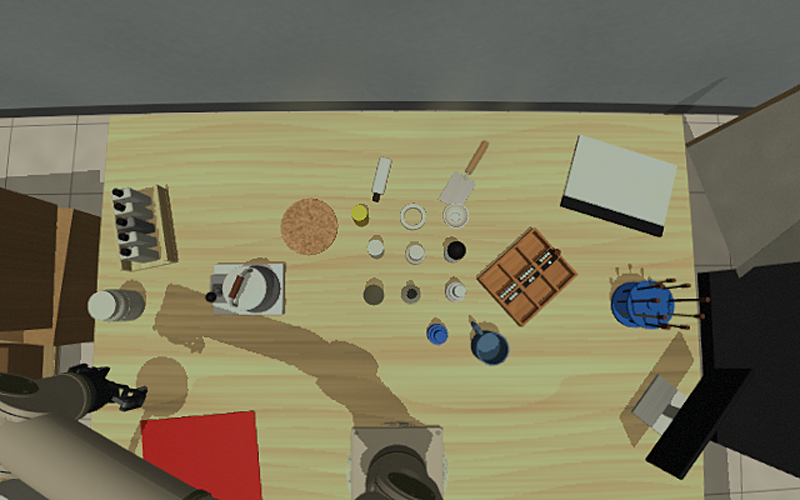

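View pics/scene0.png

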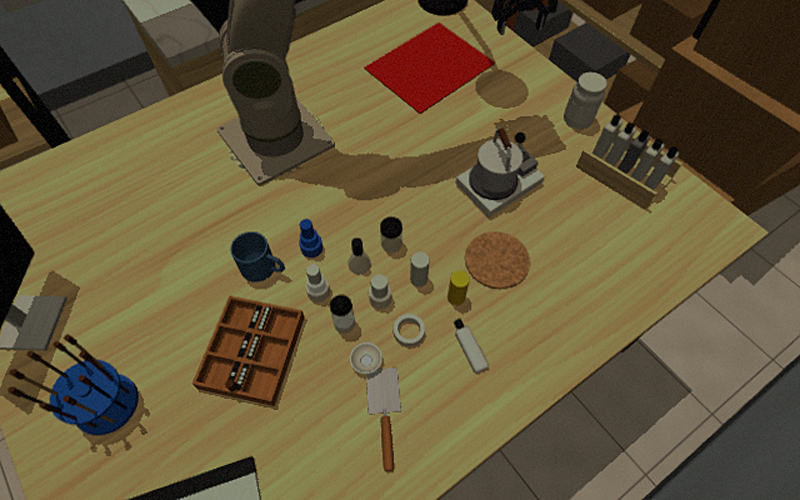

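The top view shows the pot on the warmer (245,288) and the mat (309,226). The white jar (375,247), capped jar (414,253) and black-topped jar (455,250) stand in one row, with grey (373,294), small cap (411,294) and white stepped (455,290) in the next. The yellow look-alike is at (360,214), the blue one at (437,333), and the rack at (527,277) with its post at upper right (556,252).

Next, zoomed crops with a measuring grid.

```bash
cat > h.py <<'E'
import numpy as np, cv2
from scipy.optimize import least_squares
C={n:dict(np.load(f"{n}.npz")) for n in("top","scene")}
F=np.diag([1.,-1,-1])
def proj(n,P):
    c=C[n];P=np.atleast_2d(np.array(P,float));X=(c["E"][:3,:3]@P.T).T+c["E"][:3,3];X=X@F
    return cv2.projectPoints(X.reshape(-1,1,3),np.zeros(3),np.zeros(3),c["K"],c["D"])[0].reshape(-1,2)
def ray(n,uv):
    c=C[n];q=cv2.undistortPoints(np.array(uv,float).reshape(1,1,2),c["K"],c["D"]).ravel()
    R=c["E"][:3,:3];o=-R.T@c["E"][:3,3];d=R.T@(F@np.array([q[0],q[1],1]));return o,d/np.linalg.norm(d)
def onz(n,uv,z):
    o,d=ray(n,uv);return o+d*(z-o[2])/d[2]
def tri(a,b):
    (o1,d1),(o2,d2)=ray("top",a),ray("scene",b)
    s=np.linalg.lstsq(np.c_[d1,-d2],o2-o1,rcond=None)[0];p,q=o1+s[0]*d1,o2+s[1]*d2
    return (p+q)/2,np.linalg.norm(p-q)
def crop(src,x0,y0,x1,y1,k,out=None,step=10):
    im=cv2.imread(src) if isinstance(src,str) else src
    im=cv2.resize(im[y0:y1,x0:x1],None,fx=k,fy=k,interpolation=cv2.INTER_CUBIC)
    for x in range(-(-x0//step)*step,x1,step):
        cv2.line(im,((x-x0)*k,0),((x-x0)*k,5),(0,0,255),1);cv2.putText(im,str(x),((x-x0)*k,15),0,.33,(0,0,255),1)
    for y in range(-(-y0//step)*step,y1,step):
        cv2.line(im,(0,(y-y0)*k),(5,(y-y0)*k),(0,0,255),1);cv2.putText(im,str(y),(6,(y-y0)*k+4),0,.33,(0,0,255),1)
    if out: cv2.imwrite(out,im)
    return im
E
python3 -c "
from h import *
crop('pics/top0_raw.png',272,155,472,300,4,'pics/tj.png')
crop('pics/scene0_raw.png',150,165,350,315,4,'pics/sj.png')
a=crop('pics/top0_raw.png',160,145,280,265,4);b=crop('pics/scene0_raw.png',360,85,440,235,4)
a=crop('pics/top0_raw.png',160,150,290,260,3);b=crop('pics/scene0_raw.png',355,85,455,240,3)
c=np.zeros((max(a.shape[0],b.shape[0]),a.shape[1]+b.shape[1],3),np.uint8);c[:a.shape[0],:a.shape[1]]=a;c[:b.shape[0],a.shape[1]:]=b
cv2.imwrite('pics/pot.png',c)
"
```

```text
(no output)
```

View pics/tj.png

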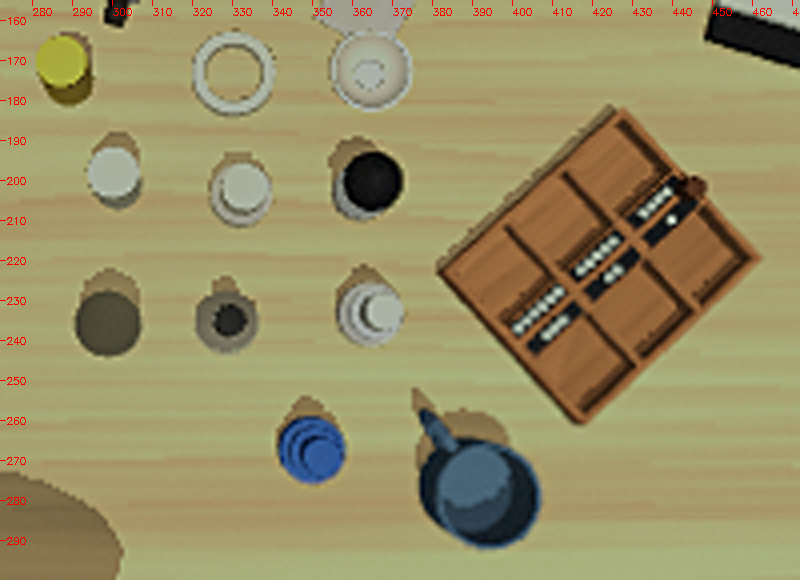

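View pics/sj.png

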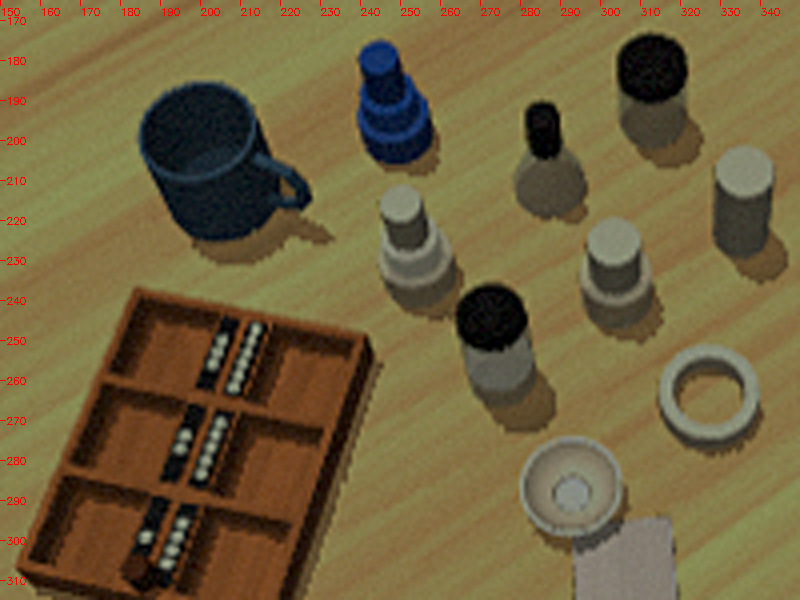

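View pics/pot.png

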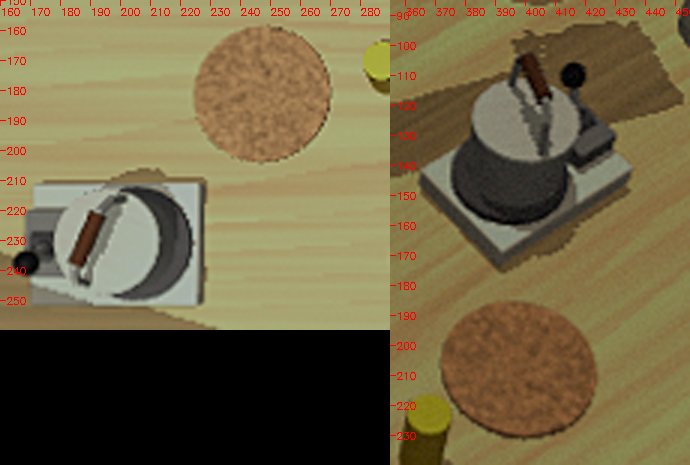

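All six jars are present. Reading the top / scene full-resolution pixels:

| Thing | Top | Scene |
|---|---|---|
| jar1 | (299,236) | (313,182) |
| jar2 | (333,202) | (303,225) |
| jar3 (white slim) | (300,198) | (336,207) |
| jar4 (cone) | (329,235) | (286,194) |
| jar5 (white stepped) | (367,233) | (250,216) |
| jar6 (domed black) | (365,200) | (272,244) |

Look-alikes to avoid are the yellow at top (287,170) and the blue at top (350,267). In the pot crops, the grip runs in the top view from (193,221) to (184,237). The lever knob is at (169,237), leaning to −x, so it is on. The rack post is at (444,202) beside pocket 1.

Next is a sub-pixel edge fit.

```bash
cat > fit.py <<'E'
from h import *
from scipy.ndimage import map_coordinates, gaussian_filter
from scipy.optimize import minimize
T=np.linspace(0,2*np.pi,90,endpoint=False)
def circ(p,r): return np.c_[p[0]+r*np.cos(T),p[1]+r*np.sin(T),np.full(90,p[2])]
def load(src):  # dict name-> list of channel images, lightly smoothed
    return {n:[gaussian_filter(im[:,:,k].astype(float),.6) for k in range(3)] for n,im in src.items()}
def edge(I,n,P):  # mean step across closed outline P (projected world points)
    uv=proj(n,P);t=np.roll(uv,-1,0)-np.roll(uv,1,0);t/=np.linalg.norm(t,axis=1)[:,None]+1e-9;nm=np.c_[-t[:,1],t[:,0]]
    a,b=uv+.9*nm,uv-.9*nm;s=0
    for ch in I[n]:
        s=s+abs(map_coordinates(ch,[a[:,1],a[:,0]],order=1)-map_coordinates(ch,[b[:,1],b[:,0]],order=1))
    return s.mean()
def fitc(I,p0,r,z=None,cams=("top","scene")):
    f=lambda q:-sum(edge(I,n,circ([q[0],q[1],q[2] if z is None else z],r)) for n in cams)
    best=None
    for dx in(-.006,0,.006):
        for dy in(-.006,0,.006):
            q0=np.array(p0[:2 if z is not None else 3],float)+([dx,dy] if z is not None else [dx,dy,0])
            s=minimize(f,q0,method="Nelder-Mead",options=dict(initial_simplex=q0+np.r_[np.zeros((1,len(q0))),.005*np.eye(len(q0))],xatol=1e-4,fatol=1e-3))
            if best is None or s.fun<best.fun: best=s
    return best.x,best.fun
JR={1:(.025,.08),2:(.018,.086),3:(.020,.092),4:(.012,.1),5:(.014,.106),6:(.023,.092)}
def rpts(x,y,th,X=.099,Y=.082,z=.036,n=25):
    c=np.array([[-X,-Y],[X,-Y],[X,Y],[-X,Y]]);l=np.concatenate([c[i]+(c[(i+1)%4]-c[i])*np.linspace(0,1,n,endpoint=False)[:,None] for i in range(4)])
    R=np.array([[np.cos(th),-np.sin(th)],[np.sin(th),np.cos(th)]]);l=l@R.T+[x,y];return np.c_[l,np.full(len(l),z)]
E
python3 - <<'E'
from fit import *
I=load({n:cv2.imread(f"pics/{n}0_raw.png") for n in("top","scene")})
J={1:((299,235.7),(313,182)),2:((332.7,201.7),(303.5,225.5)),3:((300.5,198),(335.7,207.5)),4:((329.5,235),(285.7,194)),5:((367.5,233),(250,215.7)),6:((365.2,200.5),(272.5,243.7))}
np.set_printoptions(precision=4,suppress=True)
for j,(a,b) in J.items():
    p,e=tri(a,b);r,h=JR[j]
    print(j,"tri",p,round(e,4),"free",*fitc(I,p,r),"fixz",*fitc(I,p,r,h),
      [fitc(I,p,r,h,(n,))[0] for n in("top","scene")], "foot",fitc(I,p,{1:.025,2:.025,3:.02,4:.026,5:.026,6:.023}[j],0.0)[0])
p,e=tri((195.7,231),(400,124.3));print("lid",p,e,fitc(I,p,.052),fitc(I,p,.052,.124))
p,e=tri((247.3,181),(397.7,208.3));print("mat",p,e,fitc(I,p,.075),fitc(I,p,.075,.008))
g=[tri((193.3,220.7),(400,104)),tri((184.3,237.3),(407.3,118.3))];print("grip",g);d=g[0][0]-g[1][0];print(np.linalg.norm(d),np.degrees(np.arctan2(d[1],d[0])),(g[0][0]+g[1][0])/2)
print("tip",tri((168.7,237.3),(415.7,110)))
q=[onz("top",u,.036) for u in((426.2,182),(462,219.5),(417,260.7),(382,222.5))];c=np.mean(q,0)
e=q[3]-q[0]; th0=np.arctan2(e[1],e[0]); print("rack0",c,np.degrees(th0),[np.linalg.norm(q[i]-q[i-1]) for i in range(4)])
for cams in(("top",),("scene",),("top","scene")):
  best=min((minimize(lambda s:-sum(edge(I,n,rpts(*s)) for n in cams),[c[0]+dx,c[1]+dy,th0],method="Nelder-Mead",options=dict(initial_simplex=[[c[0]+dx,c[1]+dy,th0],[c[0]+dx+.005,c[1]+dy,th0],[c[0]+dx,c[1]+dy+.005,th0],[c[0]+dx,c[1]+dy,th0+.05]])) for dx in(-.004,0,.004) for dy in(-.004,0,.004)),key=lambda s:s.fun)
  print("rack",cams,best.x,np.degrees(best.x[2]),best.fun)
E
```

```text
1 tri [0.4473 0.0569 0.0697] 0.0031 free [0.4473 0.057  0.0778] -348.76838239908443 fixz [0.4478 0.0566] -344.4341943077603 [array([0.4471, 0.0566]), array([0.45  , 0.0555])] foot [0.4477 0.0598]
2 tri [ 0.55   -0.0465  0.0807] 0.0019 free [ 0.551  -0.0469  0.087 ] -183.92933311822065 fixz [ 0.5509 -0.0466] -182.9094444409891 [array([ 0.5511, -0.0468]), array([ 0.5504, -0.0468])] foot [ 0.5505 -0.0464]
3 tri [0.5604 0.0514 0.0906] 0.0022 free [0.5611 0.0527 0.0917] -214.1821068862368 fixz [0.5611 0.0526] -213.98125294231232 [array([0.5611, 0.0527]), array([0.5612, 0.0526])] foot [0.5717 0.0555]
4 tri [ 0.4489 -0.0351  0.0948] 0.0034 free [ 0.4487 -0.0348  0.0963] -331.8948618398523 fixz [ 0.4497 -0.0352] -318.4168025677493 [array([ 0.4486, -0.0347]), array([ 0.4509, -0.0359])] foot [ 0.4504 -0.0353]
5 tri [ 0.4539 -0.1487  0.1016] 0.0013 free [ 0.4558 -0.1495  0.1079] -172.27040806789205 fixz [ 0.455  -0.1497] -170.32368882717915 [array([ 0.4545, -0.1436]), array([ 0.4548, -0.149 ])] foot [ 0.4663 -0.1483]
6 tri [ 0.5522 -0.1439  0.0938] 0.0023 free [ 0.5534 -0.1437  0.0944] -490.180
[... 487 characters left out ...]
[(array([0.4805, 0.3203, 0.2493]), np.float64(0.0060816307311370756)), (array([0.4438, 0.4016, 0.1019]), np.float64(0.010622938734258024))]
0.17233986246903077 -65.67208379220125 [0.4622 0.3609 0.1756]
tip (array([0.4411, 0.4413, 0.1112]), np.float64(0.0015461531175270725))
rack0 [ 0.4925 -0.3322  0.036 ] 131.71189003439073 [np.float64(0.1943680699637986), np.float64(0.164392118971805), np.float64(0.19661636380864936), np.float64(0.16170191271671938)]
rack ('top',) [ 0.4933 -0.3265  2.2982] 131.67824068730434 -163.69648580757757
rack ('scene',) [ 0.4938 -0.3345  2.2964] 131.5734186088753 -109.26964576485611
rack ('top', 'scene') [ 0.494  -0.3261  2.2959] 131.54508439262574 -212.0654636669664
```

```bash
cat >> fit.py <<'E'
def rackm(x,y,th):
    R=np.array([[np.cos(th),-np.sin(th)],[np.sin(th),np.cos(th)]]);L=[rpts(x,y,th)]
    for px in(-.064,0,.064):
        for py in(.047,-.047):
            c=R@[px,py]+[x,y];L.append(rpts(c[0],c[1],th,.029,.029))
    return L
def nm(f,q0,d,offs):
    S=[]
    for o in offs:
        a=np.array(q0,float)+o;S.append(minimize(f,a,method="Nelder-Mead",options=dict(initial_simplex=np.r_[[a],a+np.diag(d)],xatol=1e-5,fatol=1e-3)))
    return min(S,key=lambda s:s.fun)
E
python3 - <<'E'
from fit import *
np.set_printoptions(precision=4,suppress=True)
I=load({n:cv2.imread(f"pics/{n}0_raw.png") for n in("top","scene")})
offs=[[a,b,0] for a in(-.004,0,.004) for b in(-.006,-.002,.002,.006)]
for cams in(("top",),("scene",),("top","scene")):
    f=lambda s:-sum(edge(I,n,P) for n in cams for P in rackm(*s))
    s=nm(f,[.493,-.331,2.297],[.004,.004,.03],offs);print("rack",cams,s.x,np.degrees(s.x[2]),s.fun)
# warmer box: centre at y=+25mm in warmer frame
for cams in(("top",),("scene",),("top","scene")):
    f=lambda s:-sum(edge(I,n,rpts(s[0],s[1],s[2],.065,.09,.034)) for n in cams)
    s=nm(f,[.4625,.383,0],[.004,.004,.03],[[a,b,c] for a in(-.005,.005) for b in(-.005,.005) for c in(-.05,.05)]);x,y,t=s.x
    print("warmer box",cams,s.x,s.fun,"origin",x+.025*np.sin(t),y-.025*np.cos(t))
a,b=onz("top",(193.3,220.7),.18),onz("top",(184.3,237.3),.18);d=a-b;print("grip top",(a+b)/2,np.linalg.norm(d),np.degrees(np.arctan2(d[1],d[0])))
a,b=onz("scene",(400,104),.18),onz("scene",(407.3,118.3),.18);d=a-b;print("grip sc",(a+b)/2,np.linalg.norm(d),np.degrees(np.arctan2(d[1],d[0])))
I2=cv2.imread("pics/scene0_raw.png")
# image overlay of rack fit for residual check
E
```

```text
rack ('top',) [ 0.4976 -0.322   2.2988] 131.70888759416087 -703.1798231142957
rack ('scene',) [ 0.494  -0.3338  2.2939] 131.43016419824593 -498.39872573706737
rack ('top', 'scene') [ 0.4935 -0.3342  2.2981] 131.6708536773929 -1123.7858899963
warmer box ('top',) [0.4613 0.3781 0.0211] -110.19085235822521 origin 0.46182833592525574 0.35313650884396786
warmer box ('scene',) [0.4629 0.3781 0.0112] -99.16205109750663 origin 0.46317601648017337 0.353108882947912
warmer box ('top', 'scene') [0.4617 0.3781 0.0211] -206.4589221748565 origin 0.4622380484842742 0.3531453445675615
grip top [0.463  0.3576 0.18  ] 0.05199834380172437 -27.41489956096772
grip sc [0.4632 0.3595 0.18  ] 0.05476320498721252 160.31180602092712
```

Measured positions:

| Thing | x | y | z | Angle |
|---|---|---|---|---|
| Grip | .463 | .358 | .18 | bar at about −26° |
| Mat | .628 | .228 | – | – |
| Rack | .4935 | −.334 | – | yaw 131.6° |

The jar heights match the listed jars, and the grip bar suits the present tool yaw. I'm moving over the pot.

>>> arm_command:
  series: "0 -0.084 -0.033 0 0; 0 -0.084 -0.033 0 0; 0 -0.084 -0.033 0 0; 0 -0.084 -0.033 0 0; 0 -0.084 -0.033 0 0; 0 -0.084 -0.033 0 0; 0 -0.084 -0.033 0 0; 0 -0.084 -0.033 0 0; 0 0 0 0 0; 0 0 0 0 0"
  newtons: 60

```text
clock: 1.35
position: [0.4623, 0.3579, 0.25]
ee_rot: [0.216, 0.976, -0.0, -0.0]
ft_force: [-0.5, 0.8, -0.3]
grip_width: 0.999
grasp_force: 0.0
```

```bash
cat > plan.py <<'E'
# python3 plan.py x y z [phi_deg of tool y]: total units to go; also saves pictures if 'pic name'
import sys,numpy as np
from workcell import manip
from scipy.spatial.transform import Rotation as Ro
def go(*t):
    o=manip.get_obs();R=Ro.from_quat(o["ee_rot"]).as_matrix();p=o["position"];phi=np.degrees(np.arctan2(R[1,1],R[0,1]))
    print("t %.2f p %s phi %.1f tilt %.2f F %s w %.1fmm g %.1f j7 %.2f"%(o["clock"],p.round(4),phi,np.degrees(np.arccos(-R[2,2])),o["ft_force"].round(1),o["grip_width"]*85,o["grasp_force"],o["joint_pos"][6]))
    if len(t)>=3:
        d=R.T@(np.array(t[:3])-p)/.4;s=0
        if len(t)>3: s=-((t[3]-phi+90)%180-90)/180
        print("before-spin tx ty tz",d.round(4),"spin %.4f"%s,end=" ")
        if s:
            R2=R@Ro.from_euler("z",s*np.pi).as_matrix();print("| after-spin axes",(R2.T@(np.array(t[:3])-p)/.4).round(4))
        else: print()
if __name__=="__main__": go(*map(float,sys.argv[1:]))
E
python3 plan.py .463 .358 .18 65; python3 - <<'E'
from fit import *
from workcell import viewer
a=viewer.camera("top")["pixels"][:,:,::-1];b=viewer.camera("scene")["pixels"][:,:,::-1]
cv2.imwrite("pics/a1.png",np.hstack([crop(np.ascontiguousarray(a),150,180,250,290,4),crop(np.ascontiguousarray(b),360,60,460,170,4)]))
E
```

```text
t 1.35 p [0.4623 0.3579 0.25  ] phi 65.1 tilt 0.04 F [-0.5  0.8 -0.3] w 84.9mm g 0.0 j7 0.42
before-spin tx ty tz [-0.0016  0.0009  0.175 ] spin 0.0004 | after-spin axes [-0.0016  0.0009  0.175 ]
```

View pics/a1.png

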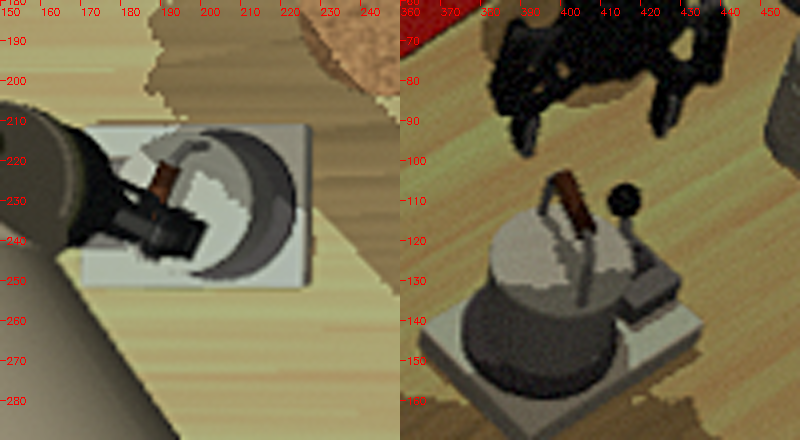

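The gripper is square to the brown bar: grip at scene (402,110), fingers at scene (391,96) and (425,90) on either side. I'm descending and closing.

>>> arm_command:
  series: "0 0 0 0.03 0; 0 0 0 0.03 0; 0 0 0 0.03 0; 0 0 0 0.03 0; 0 0 0 0.03 0; 0 0 0 0.025 0; 0 0 0 0 0; 1 0 0 0 0; 1 0 0 0 0; 1 0 0 0 0"
  newtons: 60

```text
clock: 2.7
position: [0.463, 0.3575, 0.1807]
ee_rot: [0.216, 0.976, 0.0, 0.0]
ft_force: [0.3, 0.3, -0.3]
grip_width: 0.374
grasp_force: 0.0
```

>>> arm_command:
  series: "1 0 0 0 0; 1 0 0 0 0; 1 0 0 0 0; 1 0 0 0 0; 1 0 0 -0.02 0; 1 0 0 -0.03 0; 1 0 0 -0.05 0; 1 0 0 -0.05 0; 1 0 0 0 0; 1 0 0 0 0"
  newtons: 60

```text
clock: 3.95
position: [0.4626, 0.3572, 0.2396]
ee_rot: [0.216, 0.976, -0.0, -0.0]
ft_force: [-0.8, 0.7, -4.4]
grip_width: 0.169
grasp_force: 58.3
```

```bash
python3 plan.py .628 .228 .142
```

```text
t 3.95 p [0.4626 0.3572 0.2396] phi 65.0 tilt 0.06 F [-0.8  0.7 -4.4] w 14.3mm g 58.3 j7 0.42
before-spin tx ty tz [-0.5113 -0.118   0.2438] spin 0.0000
```

>>> arm_command:
  series: "1 -0.03 -0.007 0 0; 1 -0.06 -0.014 0 0; 1 -0.07 -0.016 0 0; 1 -0.07 -0.016 0 0; 1 -0.07 -0.016 0 0; 1 -0.07 -0.016 0 0; 1 -0.07 -0.016 0 0; 1 -0.05 -0.012 0 0; 1 -0.02 -0.005 0 0; 1 0 0 0 0"

```text
clock: 5.2
position: [0.6279, 0.2284, 0.24]
ee_rot: [0.216, 0.976, -0.0, -0.0]
ft_force: [-0.8, 0.1, -4.4]
grip_width: 0.17
grasp_force: 58.3
```

>>> arm_command:
  series: "1 0 0 0.04 0; 1 0 0 0.04 0; 1 0 0 0.04 0; 1 0 0 0.04 0; 1 0 0 0.03 0; 1 0 0 0.015 0; 1 0 0 0.005 0; 1 0 0 0.005 0; 1 0 0 0 0; 1 0 0 0 0"

```text
clock: 6.45
position: [0.6281, 0.2286, 0.1547]
ee_rot: [0.216, 0.976, 0.0, 0.0]
ft_force: [-0.3, -0.1, -4.6]
grip_width: 0.165
grasp_force: 58.3
```

```bash
python3 plan.py .628 .228 .143; cat > cc.py <<'E'
from fit import *
from workcell import viewer
def shot(): 
    I={n:np.ascontiguousarray(viewer.camera(n)["pixels"][:,:,::-1]) for n in("top","scene")};return I
E
python3 - <<'E'
from cc import *
s=shot();cv2.imwrite("pics/s2t.png",s["top"]);cv2.imwrite("pics/s2s.png",s["scene"]);I=load(s)
for c in(("top",),("scene",),("top","scene")): print(c,fitc(I,[.628,.228,.1],.052,.095,c) , "mat",fitc(I,[.628,.228],.075,.008,c))
E
```

```text
t 6.45 p [0.6281 0.2286 0.1547] phi 65.0 tilt 0.04 F [-0.3 -0.1 -4.6] w 14.0mm g 58.3 j7 0.78
before-spin tx ty tz [-0.0004 -0.0014  0.0292] spin 0.0000 
('top',) (array([0.62736023, 0.23052026]), np.float64(-72.92452517090112)) mat (array([0.62593632, 0.22820266]), np.float64(-47.12080952419608))
('scene',) (array([0.6267395 , 0.23052772]), np.float64(-62.762551835215184)) mat (array([0.62874834, 0.22687321]), np.float64(-55.62758737488031))
('top', 'scene') (array([0.6269678 , 0.23051615]), np.float64(-135.26171758362923)) mat (array([0.62764048, 0.22746366]), np.float64(-98.14061190411968))
```

>>> arm_command:
  series: "1 -0.005 -0.005 0 0; 1 0 0 0.01 0; 1 0 0 0.01 0; 1 0 0 0.005 0; 1 0 0 0.003 0; 1 0 0 0.003 0; 1 0 0 0 0; 1 0 0 0 0; 1 0 0 0 0; 1 0 0 0 0"

```text
clock: 7.8
position: [0.6292, 0.2264, 0.1426]
ee_rot: [0.216, 0.976, 0.001, 0.0]
ft_force: [-0.7, 3.4, 5.7]
grip_width: 0.164
grasp_force: 59.2
```

```bash
python3 plan.py .628 .228 .143
```

```text
t 7.80 p [0.6292 0.2264 0.1426] phi 65.0 tilt 0.09 F [-0.7  3.4  5.7] w 13.9mm g 59.2 j7 0.79
before-spin tx ty tz [ 0.0044  0.0024 -0.001 ] spin 0.0000
```

>>> arm_command:
  series: "0 0 0 0 0; 0 0 0 0 0; 0 0 0 0 0; 0 0 0 0 0; 0 0 0 0 0; 0 0 0 -0.04 0; 0 0 0 -0.08 0; 0 0 0 -0.1 0; 0 0 0 -0.05 0; 0 0 0 0 0"

```text
clock: 9.05
position: [0.6298, 0.2261, 0.2528]
ee_rot: [0.216, 0.976, 0.001, 0.002]
ft_force: [-0.3, 1.1, -1.7]
grip_width: 1.001
grasp_force: 0.0
```

```bash
python3 plan.py .40 .441 .12 90; python3 - <<'E'
from cc import *
s=shot();I=load(s)
c=("top","scene")
print("lid",fitc(I,[.628,.228],.052,.086,("scene",)),fitc(I,[.628,.228],.052,.086,c),"mat",fitc(I,[.628,.228],.075,.008,c))
print("plate",fitc(I,[.462,.353],.06,.046,c),[fitc(I,[.462,.353],.06,.046,(n,))[0] for n in c])
a=np.ascontiguousarray(s["top"]);b=s["scene"]
cv2.imwrite("pics/a3.png",np.hstack([crop(a,150,160,260,270,3),crop(b,350,85,470,195,3)]))
E
```

```text
t 9.05 p [0.6298 0.2261 0.2528] phi 65.0 tilt 0.25 F [-0.3  1.1 -1.7] w 85.1mm g 0.0 j7 0.78
before-spin tx ty tz [0.7485 0.2434 0.3307] spin -0.1387 | after-spin axes [0.5758 0.5366 0.3307]
lid (array([0.62894296, 0.22666892]), np.float64(-61.633017557048746)) (array([0.62846552, 0.22702339]), np.float64(-158.67924635980253)) mat (array([0.62768881, 0.22726825]), np.float64(-105.9154418735199))
plate (array([0.46653246, 0.34907985]), np.float64(-160.84483783270693)) [array([0.47002905, 0.36279995]), array([0.46672002, 0.34851528])]
```

View pics/a3.png

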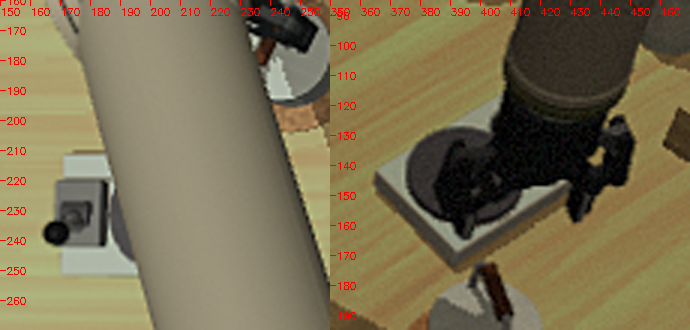

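Pot is down: scene lid (.6289,.2267) against the mat centre (.628,.2273). The lever knob is at top (164,240), still leaning towards −x. I'm shutting the fingers and going to the −x side of the lever.

>>> arm_command:
  series: "1 0 0 0 -0.046; 1 0 0 0 -0.046; 1 0 0 0 -0.047; 1 0.08 0.076 0 0; 1 0.085 0.08 0 0; 1 0.085 0.08 0 0; 1 0.085 0.08 0 0; 1 0.085 0.08 0 0; 1 0.085 0.08 0 0; 1 0.07 0.06 0 0"
  newtons: 30

```text
clock: 10.4
position: [0.3965, 0.441, 0.2485]
ee_rot: [-0.001, 1.0, -0.001, -0.001]
ft_force: [0.8, -0.5, -0.2]
grip_width: -0.001
grasp_force: 0.0
```

```bash
python3 plan.py .40 .441 .106 90;python3 - <<'E'
from cc import *
s=shot();print([ (n,crop(s[n],*b,4,f"pics/lev_{n}.png").shape) for n,b in (("scene",(370,70,470,170)),)])
E
```

```text
t 10.40 p [0.3965 0.441  0.2485] phi 90.1 tilt 0.12 F [ 0.8 -0.5 -0.2] w -0.1mm g 0.0 j7 0.65
before-spin tx ty tz [-9.400e-03  3.000e-04  3.563e-01] spin 0.0008 | after-spin axes [-0.0094  0.0004  0.3563]
[('scene', (400, 400, 3))]
```

View pics/lev_scene.png

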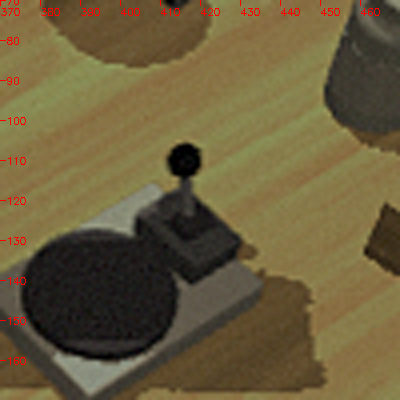

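>>> arm_command:
  series: "1 0 0 0.06 0; 1 0 0 0.07 0; 1 0 0 0.07 0; 1 0 0 0.07 0; 1 0 0 0.05 0; 1 0 0 0.026 0; 1 0 0 0 0; 1 -0.03 0 0 0; 1 -0.02 0 0 0; 1 0 0 0 0"

```text
clock: 11.75
position: [0.4199, 0.4399, 0.112]
ee_rot: [0.0, 1.0, 0.0, 0.0]
ft_force: [-0.2, 0.8, 0.0]
grip_width: 0.005
grasp_force: 0.0
```

>>> arm_command:
  series: "1 -0.02 0 0 0; 1 -0.02 0 0 0; 1 -0.02 0 0 0; 1 -0.01 0 0 0; 1 -0.01 0 0 0; 1 -0.01 0 0 0; 1 -0.01 0 0 0; 1 0 0 0 0; 1 0 0 0 0; 1 0 0 0 0"

```text
clock: 13.0
position: [0.4587, 0.4402, 0.1117]
ee_rot: [-0.0, 1.0, 0.0, 0.0]
ft_force: [0.1, 0.1, -0.0]
grip_width: 0.0
grasp_force: 0.0
```

```bash
python3 plan.py .475 .441 .11 90;python3 - <<'E'
from cc import *
s=shot();crop(s["scene"],370,70,470,170,4,"pics/lev2.png")
E
```

```text
t 13.00 p [0.4587 0.4402 0.1117] phi 90.1 tilt 0.02 F [ 0.1  0.1 -0. ] w 0.0mm g 0.0 j7 0.73
before-spin tx ty tz [-0.0407  0.002   0.0042] spin 0.0003 | after-spin axes [-0.0407  0.0021  0.0042]
```

View pics/lev2.png

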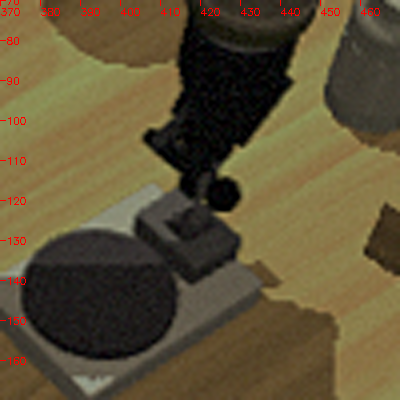

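The knob has moved to scene (424,118), past the upright. I'm pushing on in small steps until it meets the stop.

>>> arm_command:
  series: "1 -0.008 0 0 0; 1 -0.008 0 0 0; 1 -0.006 0 0 0; 1 -0.006 0 0 0; 1 0 0 0 0; 1 0 0 0 0; 1 0 0 0 0; 1 0 0 0 0; 1 0 0 0 0; 1 0 0 0 0"

```text
clock: 14.35
position: [0.4678, 0.4401, 0.1111]
ee_rot: [-0.001, 1.0, -0.001, -0.002]
ft_force: [-10.6, -2.3, 3.9]
grip_width: 0.0
grasp_force: 5.1
```

```bash
python3 plan.py .475 .441 .11 90;python3 - <<'E'
from cc import *
s=shot()["scene"];cv2.imwrite("pics/l3.png",s)
g=s[105:130,410:440].sum(2)<70
n,l,st,c=cv2.connectedComponentsWithStats(g.astype(np.uint8));print(st.tolist(),(c+[410,105]).round(1).tolist())
for a in(.3,.4,.45,.5,.55):
  for z0 in(.058,): print(a,proj("scene",[[.463+.06*np.sin(a),.441,z0+.06*np.cos(a)],[.463-.06*np.sin(a),.441,z0+.06*np.cos(a)]]).round(1).tolist())
E
```

```text
t 14.35 p [0.4678 0.4401 0.1111] phi 90.1 tilt 0.24 F [-10.6  -2.3   3.9] w 0.0mm g 5.1 j7 0.75
before-spin tx ty tz [-0.0181  0.0022  0.0028] spin 0.0007 | after-spin axes [-0.0181  0.0022  0.0028]
[[0, 0, 30, 25, 498], [0, 0, 3, 2, 4], [0, 0, 25, 17, 182], [13, 12, 8, 8, 53], [2, 21, 7, 4, 11], [12, 21, 1, 1, 1], [10, 22, 1, 1, 1]] [[425.8, 118.9], [410.8, 105.2], [421.2, 110.1], [426.5, 120.6], [415.2, 127.7], [422.0, 126.0], [420.0, 127.0]]
0.3 [[424.7, 117.4], [416.6, 110.0]]
0.4 [[425.9, 119.1], [415.2, 109.4]]
0.45 [[426.4, 119.9], [414.5, 109.1]]
0.5 [[426.9, 120.8], [413.8, 108.9]]
0.55 [[427.4, 121.7], [413.1, 108.7]]
```

Force of 10.6 N at the stop, with the knob at scene (426.5,120.6), about +0.5 rad from upright: it is fully over. I'm giving a last small press, backing off and rising while turning the tool to φ≈41.6°. That yaw suits all the jars and the rack.

>>> arm_command:
  series: "1 -0.004 0 0 0; 1 0 0 0 0; 1 0.03 0 0 0; 1 0 0 -0.05 0; 1 0 0 -0.08 0.054; 1 0 0 -0.08 0.054; 1 0 0 -0.07 0.054; 1 0 0 -0.05 0.054; 0 0 0 -0.02 0.053; 0 0 0 0 0"

```text
clock: 15.7
position: [0.4604, 0.4404, 0.2538]
ee_rot: [0.409, 0.912, 0.002, 0.001]
ft_force: [0.5, -1.1, -0.5]
grip_width: 0.421
grasp_force: 0.0
```

```bash
python3 plan.py .4478 .0566 .25 41.6;python3 - <<'E'
from cc import *
s=shot();I=load(s);s=s["scene"]
g=s[105:135,405:440].sum(2)<70
n,l,st,c=cv2.connectedComponentsWithStats(g.astype(np.uint8));print(st.tolist(),(c+[405,105]).round(1).tolist())
P={1:(.4473,.0570),2:(.551,-.0469),3:(.5611,.0527),4:(.4487,-.0348),5:(.4555,-.1495),6:(.553,-.1437)}
for j,p in P.items(): print(j,fitc(I,p,*JR[j],("scene",)))
E
```

```text
t 15.70 p [0.4604 0.4404 0.2538] phi 41.7 tilt 0.21 F [ 0.5 -1.1 -0.5] w 35.8mm g 0.0 j7 -0.07
before-spin tx ty tz [-0.6958 -0.6614  0.0072] spin 0.0004 | after-spin axes [-0.6965 -0.6606  0.0072]
[[0, 0, 35, 30, 971], [18, 12, 8, 8, 52], [7, 20, 6, 5, 9], [14, 21, 4, 2, 4], [0, 23, 4, 4, 6], [5, 26, 1, 1, 1], [7, 27, 1, 1, 1], [21, 27, 3, 3, 5], [9, 29, 1, 1, 1]] [[421.9, 119.2], [426.7, 120.8], [414.0, 127.3], [420.5, 126.5], [406.7, 129.0], [410.0, 131.0], [412.0, 132.0], [427.2, 133.2], [414.0, 134.0]]
1 (array([0.44921549, 0.05619358]), np.float64(-166.51244071199505))
2 (array([ 0.56798327, -0.05814315]), np.float64(-98.49911859504603))
3 (array([0.56103635, 0.05249968]), np.float64(-97.57546566481234))
4 (array([ 0.451064  , -0.03593789]), np.float64(-179.33974093027896))
5 (array([ 0.45482191, -0.14913072]), np.float64(-88.05066427673393))
6 (array([ 0.5522107 , -0.14341792]), np.float64(-207.1732896586285))
```

The switch stays off, knob at (426.7,120.8). jar2 seems to have been knocked by about 2 cm, so I'll re-measure it before picking. On to jar1.

>>> arm_command:
  series: "0 -0.04 -0.04 0 0; 0 -0.08 -0.075 0 0; 0 -0.08 -0.075 0 0; 0 -0.08 -0.075 0 0; 0 -0.08 -0.075 0 0; 0 -0.08 -0.075 0 0; 0 -0.08 -0.075 0 0; 0 -0.08 -0.075 0 0; 0 -0.06 -0.06 0 0; 0 -0.036 -0.036 0 0"
  newtons: 30

```text
clock: 17.05
position: [0.4466, 0.0543, 0.2515]
ee_rot: [0.409, 0.913, -0.0, 0.0]
ft_force: [0.0, 0.9, 0.1]
grip_width: 0.997
grasp_force: 0.0
```

```bash
python3 plan.py .4478 .0566 .062 41.6
```

```text
t 17.05 p [0.4466 0.0543 0.2515] phi 41.7 tilt 0.00 F [0.  0.9 0.1] w 84.8mm g 0.0 j7 0.48
before-spin tx ty tz [0.0023 0.0061 0.4737] spin 0.0006 | after-spin axes [0.0023 0.0061 0.4737]
```

>>> arm_command:
  series: "0 0.002 0.006 0.04 0; 0 0 0 0.08 0; 0 0 0 0.08 0; 0 0 0 0.08 0; 0 0 0 0.08 0; 0 0 0 0.06 0; 0 0 0 0.035 0; 0 0 0 0.018 0; 0 0 0 0 0; 0.3 0 0 0 0"
  newtons: 30

```text
clock: 18.3
position: [0.4486, 0.0588, 0.063]
ee_rot: [0.41, 0.912, 0.001, 0.0]
ft_force: [-1.1, 0.0, -0.4]
grip_width: 0.814
grasp_force: 0.0
```

>>> arm_command:
  series: "0.5 0 0 0 0; 1 0 0 0 0; 1 0 0 0 0; 1 0 0 0 0; 1 0 0 0 0; 1 0 0 -0.03 0; 1 0 0 -0.07 0; 1 0 0 -0.1 0; 1 0 0 -0.1 0; 1 0 0 -0.02 0"

```text
clock: 19.55
position: [0.4492, 0.0588, 0.1932]
ee_rot: [0.41, 0.912, 0.002, 0.002]
ft_force: [0.1, -0.0, -3.0]
grip_width: 0.578
grasp_force: 31.9
```

```bash
cat > pock.py <<'E'
import numpy as np
def pk(j,x=.4935,y=-.3338,th=np.radians(131.6)):
    a=np.array([(-.064,0,.064)[(j-1)%3],.047 if j<4 else -.047]);R=np.array([[np.cos(th),-np.sin(th)],[np.sin(th),np.cos(th)]]);return R@a+[x,y]
E
python3 - <<'E'
from cc import *; from pock import pk; from plan import go
print([pk(j).round(4).tolist() for j in range(1,7)]); go(*pk(1),.25,41.6)
s=shot();I=load(s)
o=[[a,b,0] for a in(-.004,0,.004) for b in(-.006,-.002,.002,.006)]
for cams in(("top",),("scene",),("top","scene")):
    q=nm(lambda s:-sum(edge(I,n,P) for n in cams for P in rackm(*s)),[.493,-.334,2.297],[.003,.003,.03],o);print(cams,q.x,q.fun)
P=np.concatenate(rackm(.4935,-.3338,np.radians(131.6)))
ims=[]
for n,b in(("top",(375,175,470,265)),("scene",(145,230,250,330))):
    k=4;im=cv2.resize(s[n][b[1]:b[3],b[0]:b[2]],None,fx=k,fy=k,interpolation=cv2.INTER_CUBIC)
    for u in proj(n,P): cv2.circle(im,tuple(((u+.5-b[:2])*k-.5).round().astype(int)),0,(0,255,255),-1)
    ims.append(im)
h=max(i.shape[0] for i in ims);cv2.imwrite("pics/rk.png",np.hstack([cv2.copyMakeBorder(i,0,h-i.shape[0],0,0,0) for i in ims]))
E
```

```text
[[0.5008, -0.4129], [0.4584, -0.365], [0.4159, -0.3171], [0.5711, -0.3505], [0.5286, -0.3026], [0.4862, -0.2547]]
t 19.55 p [0.4492 0.0588 0.1932] phi 41.6 tilt 0.27 F [ 0.1 -0.  -3. ] w 49.1mm g 31.9 j7 0.49
before-spin tx ty tz [-0.9673 -0.686  -0.1436] spin 0.0001 | after-spin axes [-0.9676 -0.6857 -0.1436]
('top',) [ 0.49762102 -0.32200463  2.29894188] -702.7672178371122
('scene',) [ 0.4940564  -0.33384271  2.29355551] -518.143321389107
('top', 'scene') [ 0.49355954 -0.33417235  2.29817376] -1143.045555279705
```

View pics/rk.png

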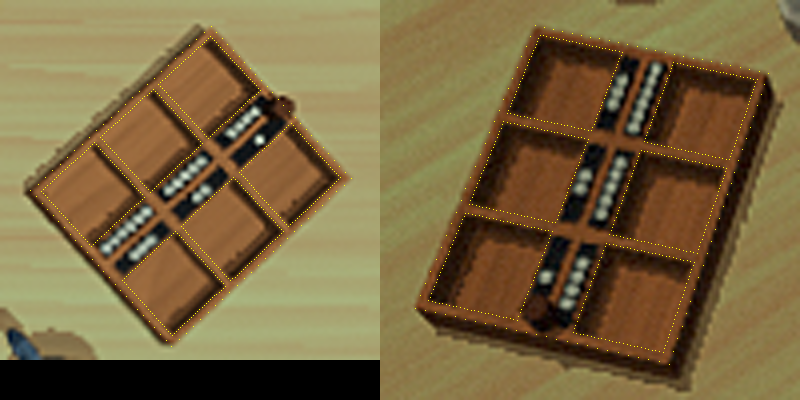

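The yellow rack model lies on the rims in both views (rack corners at picture (30,190), (345,178) left and (540,30), (690,365) right), so the rack pose holds. jar1 is held at 49 mm width, and I'm carrying it over pocket 1.

>>> arm_command:
  series: "1 -0.04 -0.03 -0.04 0; 1 -0.08 -0.055 -0.03 0; 1 -0.1 -0.07 0 0; 1 -0.1 -0.07 0 0; 1 -0.1 -0.07 0 0; 1 -0.1 -0.07 0 0; 1 -0.1 -0.07 0 0; 1 -0.1 -0.07 0 0; 1 -0.1 -0.07 0 0; 1 -0.08 -0.06 0 0"

```text
clock: 20.9
position: [0.4961, -0.3821, 0.2178]
ee_rot: [0.41, 0.912, -0.001, -0.001]
ft_force: [0.5, 0.6, -1.4]
grip_width: 0.576
grasp_force: 31.8
```

>>> arm_command:
  series: "1 -0.045 -0.034 0 0; 1 -0.0226 -0.0167 0 0; 1 0 0 0.05 0; 1 0 0 0.07 0; 1 0 0 0.07 0; 1 0 0 0.06 0; 1 0 0 0.05 0; 1 0 0 0 0; 1 0 0 0 0; 1 0 0 0 0"

```text
clock: 22.15
position: [0.5007, -0.4133, 0.0993]
ee_rot: [0.41, 0.912, -0.0, 0.001]
ft_force: [-0.2, -0.1, -1.9]
grip_width: 0.577
grasp_force: 31.8
```

```bash
cat > chk.py <<'E'
# python3 chk.py jar dz : jar held over its pocket; dz = grasp height above jar underside
import sys
from cc import *; from pock import pk; from plan import go
from workcell import manip
j=int(sys.argv[1]);dz=float(sys.argv[2]);go(*pk(j),.006+dz,41.6)
p=manip.get_obs()["position"];b=p[2]-dz;I=load(shot());r,h=JR[j]
t=fitc(I,p,r,h+b,("scene",));print("scene: jar-TCP",(t[0]-p[:2]).round(4),t[1].round(0))
t=fitc(I,p,r,h+b,("top",));print("top: jar-TCP",(t[0]-p[:2]).round(4),t[1].round(0))
d=pk(j)-t[0]; print("underside",b.round(4),"pocket",pk(j).round(4))
E
python3 chk.py 1 .063
```

```text
t 22.15 p [ 0.5007 -0.4133  0.0993] phi 41.6 tilt 0.10 F [-0.2 -0.1 -1.9] w 49.0mm g 31.8 j7 1.63
before-spin tx ty tz [0.0007 0.0009 0.0758] spin 0.0002 | after-spin axes [0.0007 0.0009 0.0758]
scene: jar-TCP [0.0066 0.0005] -74.0
top: jar-TCP [-0.0028  0.0043] -83.0
underside 0.0363 pocket [ 0.5008 -0.4129]
```

>>> arm_command:
  series: "1 0 0 0.01 0; 1 0 0 0.01 0; 1 0 0 0.01 0; 1 0 0 0.01 0; 1 0 0 0 0; 1 0 0 0 0; 1 0 0 0 0; 1 0 0 0 0; 1 0 0 0 0; 1 0 0 0 0"

```text
clock: 23.5
position: [0.5002, -0.4129, 0.0823]
ee_rot: [0.41, 0.912, 0.0, 0.0]
ft_force: [0.6, 0.6, -1.8]
grip_width: 0.576
grasp_force: 31.8
```

```bash
python3 plan.py .5008 -.4129 .069; python3 - <<'E'
from cc import *
s=shot();P=np.concatenate(rackm(.4935,-.3338,np.radians(131.6)));ims=[]
for n,b in(("top",(410,185,490,265)),("scene",(145,250,225,330))):
    k=5;im=cv2.resize(s[n][b[1]:b[3],b[0]:b[2]],None,fx=k,fy=k,interpolation=cv2.INTER_CUBIC)
    for u in proj(n,P): cv2.circle(im,tuple(((u+.5-b[:2])*k-.5).round().astype(int)),0,(0,255,255),-1)
    for z in(.036,.100): 
        for u in proj(n,circ([.5007,-.4133,z],.025)): cv2.circle(im,tuple(((u+.5-b[:2])*k-.5).round().astype(int)),0,(255,0,255),-1)
    ims.append(im)
cv2.imwrite("pics/j1.png",np.hstack(ims))
E
```

```text
t 23.50 p [ 0.5002 -0.4129  0.0823] phi 41.6 tilt 0.01 F [ 0.6  0.6 -1.8] w 49.0mm g 31.8 j7 1.64
before-spin tx ty tz [-0.0009  0.0012  0.0332] spin 0.0000
```

View pics/j1.png

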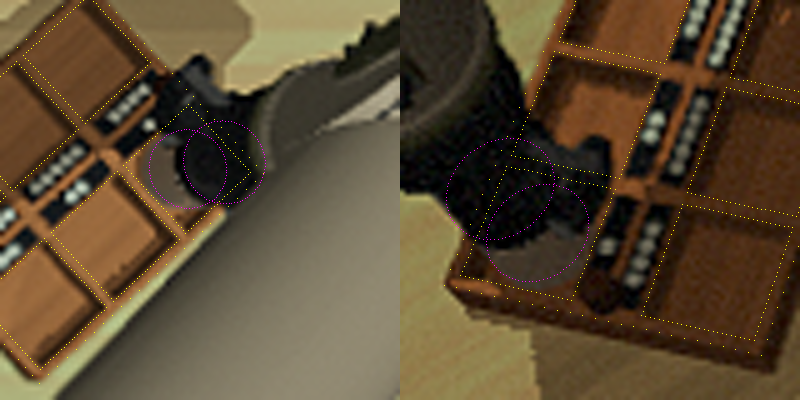

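The jar1 underside is inside pocket 1 (picture (540,260) on the right), with only its own weight on the wrist. I'm lowering it the rest of the way and releasing.

>>> arm_command:
  series: "1 0 0 0.012 0; 1 0 0 0.01 0; 1 0 0 0.006 0; 1 0 0 0.004 0; 1 0 0 0.002 0; 1 0 0 0 0; 1 0 0 0 0; 1 0 0 0 0; 1 0 0 0 0; 1 0 0 0 0"

```text
clock: 24.85
position: [0.5003, -0.4131, 0.0691]
ee_rot: [0.41, 0.912, 0.0, 0.0]
ft_force: [-2.5, 1.6, 6.7]
grip_width: 0.577
grasp_force: 32.3
```

>>> arm_command:
  series: "0.25 0 0 0 0; 0.25 0 0 0 0; 0.25 0 0 0 0; 0.25 0 0 0 0; 0.25 0 0 -0.02 0; 0.25 0 0 -0.06 0; 0.25 0 0 -0.1 0; 0.25 0 0 -0.1 0; 0.25 0 0 -0.1 0; 0 0 0 -0.05 0"

```text
clock: 26.1
position: [0.5005, -0.4136, 0.2434]
ee_rot: [0.41, 0.912, -0.0, 0.002]
ft_force: [0.5, -0.3, 0.2]
grip_width: 0.931
grasp_force: 0.0
```

```bash
python3 - <<'E'
from cc import *;from pock import pk;from plan import go
I=load(shot());c=("top","scene")
print("jar1",fitc(I,pk(1),.025,.086,("scene",)),"pocket",pk(1))
for p in((.551,-.0469),(.568,-.058)):
    for q in(c,("top",),("scene",)): print("jar2",fitc(I,p,.018,.086,q))
p=fitc(I,(.568,-.058),.018,.086)[0] 
print("free",fitc(I,(*p,.086),.018));go(*p,.25,41.6)
E
```

```text
jar1 (array([ 0.50111445, -0.41316409]), np.float64(-121.60469294493201)) pocket [ 0.50084477 -0.41286361]
jar2 (array([ 0.55090401, -0.04675149]), np.float64(-191.58852417246632))
jar2 (array([ 0.551134  , -0.04682644]), np.float64(-92.53000747239028))
jar2 (array([ 0.56797726, -0.05816363]), np.float64(-103.44799979037786))
jar2 (array([ 0.55090525, -0.04675102]), np.float64(-191.5886330423582))
jar2 (array([ 0.55113084, -0.04685324]), np.float64(-92.52986233254101))
jar2 (array([ 0.56798993, -0.05815735]), np.float64(-103.44922071302727))
free (array([ 0.55094783, -0.04698322,  0.08702515]), np.float64(-192.89102186781741))
t 26.20 p [ 0.5007 -0.4136  0.2428] phi 41.6 tilt 0.19 F [ 0.2 -0.9 -0.1] w 84.9mm g 0.0 j7 1.58
before-spin tx ty tz [ 0.6022  0.7031 -0.0191] spin 0.0001 | after-spin axes [ 0.6025  0.7028 -0.0191]
```

jar1 stands in pocket 1: fit (.5011,−.4132), pocket (.5008,−.4129). jar2 has not moved; the scene-only fit was an artefact, and it is at (.551,−.0468). I'm fetching jar2.

>>> arm_command:
  series: "0 0.04 0.05 0 0; 0 0.08 0.09 0 0; 0 0.08 0.1 0 0; 0 0.08 0.1 0 0; 0 0.08 0.1 0 0; 0 0.08 0.1 0 0; 0 0.08 0.08 0 0; 0 0.06 0.06 0 0; 0 0.0225 0.0228 0 0; 0 0 0 0 0"

```text
clock: 27.45
position: [0.5499, -0.046, 0.2399]
ee_rot: [0.409, 0.912, -0.0, -0.0]
ft_force: [0.2, -0.5, -0.3]
grip_width: 0.995
grasp_force: 0.0
```

>>> arm_command:
  series: "0 0 0 0.05 0; 0 0 0 0.07 0; 0 0 0 0.07 0; 0 0 0 0.06 0; 0 0 0 0 0; 0 0 0 0 0; 0 0 0 0 0; 0 0 0 0 0; 0 0 0 0 0; 0 0 0 0 0"

```text
clock: 28.7
position: [0.5503, -0.046, 0.1408]
ee_rot: [0.41, 0.912, 0.0, 0.0]
ft_force: [0.4, -0.0, 0.1]
grip_width: 1.0
grasp_force: 0.0
```

```bash
python3 plan.py .551 -.0468 .067 41.6
```

```text
t 28.70 p [ 0.5503 -0.046   0.1408] phi 41.6 tilt 0.02 F [ 0.4 -0.   0.1] w 85.0mm g 0.0 j7 0.89
before-spin tx ty tz [-2.700e-03 -1.000e-04  1.846e-01] spin 0.0002 | after-spin axes [-2.700e-03 -1.000e-04  1.846e-01]
```

>>> arm_command:
  series: "0 -0.003 0 0.04 0; 0 0 0 0.06 0; 0 0 0 0.05 0; 0 0 0 0.025 0; 0 0 0 0.01 0; 0 0 0 0 0; 0.3 0 0 0 0; 0.5 0 0 0 0; 1 0 0 0 0; 1 0 0 0 0"
  newtons: 30

```text
clock: 29.95
position: [0.5512, -0.0469, 0.067]
ee_rot: [0.41, 0.912, 0.0, 0.0]
ft_force: [-0.3, -1.0, 4.1]
grip_width: 0.416
grasp_force: 30.5
```

>>> arm_command:
  series: "1 0 0 0 0; 1 0 0 0 0; 1 0 0 0 0; 1 0 0 0 0; 1 0 0 -0.02 0; 1 0 0 -0.06 0; 1 0 0 -0.1 0; 1 0 0 -0.1 0; 1 0 0 -0.1 0; 1 0 0 0 0"

```text
clock: 31.2
position: [0.5524, -0.0472, 0.2217]
ee_rot: [0.41, 0.912, 0.001, 0.002]
ft_force: [-1.4, -0.1, -2.3]
grip_width: 0.417
grasp_force: 30.7
```

```bash
python3 plan.py .4584 -.365 .1 41.6
```

```text
t 31.20 p [ 0.5524 -0.0472  0.2217] phi 41.6 tilt 0.29 F [-1.4 -0.1 -2.3] w 35.4mm g 30.7 j7 0.85
before-spin tx ty tz [-0.4371 -0.7046  0.3024] spin 0.0001 | after-spin axes [-0.4374 -0.7044  0.3024]
```

>>> arm_command:
  series: "1 -0.03 -0.04 0 0; 1 -0.05 -0.08 0 0; 1 -0.06 -0.1 0 0; 1 -0.06 -0.1 0 0; 1 -0.06 -0.1 0 0; 1 -0.06 -0.1 0 0; 1 -0.06 -0.1 0 0; 1 -0.04 -0.06 0 0; 1 -0.0174 -0.0244 0 0; 1 0 0 0 0"

```text
clock: 32.45
position: [0.4559, -0.3652, 0.2179]
ee_rot: [0.41, 0.912, -0.0, -0.001]
ft_force: [0.1, -0.2, -2.3]
grip_width: 0.41
grasp_force: 30.5
```

>>> arm_command:
  series: "1 0 0 0.05 0; 1 0 0 0.08 0; 1 0 0 0.08 0; 1 0 0 0.06 0; 1 0 0 0.02 0; 1 0 0 0 0; 1 0 0 0 0; 1 0 0 0 0; 1 0 0 0 0; 1 0 0 0 0"

```text
clock: 33.7
position: [0.4567, -0.365, 0.1029]
ee_rot: [0.41, 0.912, 0.0, 0.0]
ft_force: [-0.4, -0.5, -1.6]
grip_width: 0.415
grasp_force: 30.6
```

```bash
python3 plan.py .4584 -.365 .073 41.6
```

```text
t 33.70 p [ 0.4567 -0.365   0.1029] phi 41.6 tilt 0.02 F [-0.4 -0.5 -1.6] w 35.2mm g 30.6 j7 1.60
before-spin tx ty tz [-0.0028  0.0031  0.0747] spin 0.0002 | after-spin axes [-0.0028  0.0031  0.0747]
```

>>> arm_command:
  series: "1 -0.003 0.003 0 0; 1 0 0 0 0; 1 0 0 0.006 0; 1 0 0 0.006 0; 1 0 0 0.006 0; 1 0 0 0.006 0; 1 0 0 0.004 0; 1 0 0 0 0; 1 0 0 0 0; 1 0 0 0 0"

```text
clock: 34.95
position: [0.4584, -0.365, 0.0915]
ee_rot: [0.41, 0.912, 0.0, 0.0]
ft_force: [0.4, -0.6, -2.9]
grip_width: 0.41
grasp_force: 30.6
```

```bash
python3 plan.py .4584 -.365 .073 41.6
```

```text
t 34.95 p [ 0.4584 -0.365   0.0915] phi 41.6 tilt 0.01 F [ 0.4 -0.6 -2.9] w 34.9mm g 30.6 j7 1.61
before-spin tx ty tz [0.0001 0.0001 0.0464] spin 0.0002 | after-spin axes [0.0001 0.0001 0.0464]
```

>>> arm_command:
  series: "1 0 0 0.01 0; 1 0 0 0.012 0; 1 0 0 0.01 0; 1 0 0 0.008 0; 1 0 0 0.005 0; 1 0 0 0.002 0; 1 0 0 0 0; 1 0 0 0 0; 1 0 0 0 0; 1 0 0 0 0"

```text
clock: 36.2
position: [0.4584, -0.3652, 0.0731]
ee_rot: [0.41, 0.912, 0.0, 0.0]
ft_force: [-3.1, 1.9, 5.5]
grip_width: 0.417
grasp_force: 30.9
```

>>> arm_command:
  series: "0.3 0 0 0 0; 0.3 0 0 0 0; 0.3 0 0 0 0; 0.3 0 0 0 0; 0.3 0 0 -0.02 0; 0.3 0 0 -0.06 0; 0.3 0 0 -0.1 0; 0.3 0 0 -0.1 0; 0.3 0 0 -0.1 0; 0 0 0 -0.05 0"

```text
clock: 37.45
position: [0.4586, -0.3657, 0.2476]
ee_rot: [0.41, 0.912, 0.0, 0.002]
ft_force: [0.8, -0.5, -0.6]
grip_width: 0.888
grasp_force: 0.0
```

```bash
cat > nx.py <<'E'
# python3 nx.py placed next : check placed jar, re-fit the next one, distance to it
import sys
from cc import *;from pock import pk;from plan import go
P={1:(.4475,.0568),2:(.551,-.0468),3:(.5611,.0527),4:(.4490,-.0350),5:(.4552,-.1496),6:(.5532,-.1437)}
a,b=int(sys.argv[1]),int(sys.argv[2]);s=shot();I=load(s)
r,h=JR[a];print("placed",a,[fitc(I,pk(a),r,h+.006,c) for c in(("scene",),("top",))],"pocket",pk(a))
if b:
    r,h=JR[b];fs=[fitc(I,P[b],r,h,c) for c in(("top",),("scene",),("top","scene"))];print("next",b,fs,"was",P[b]);go(*fs[2][0],.24,41.6)
E
python3 nx.py 2 3
```

```text
placed 2 [(array([ 0.45792601, -0.36502441]), np.float64(-147.90185905674477)), (array([ 0.45841107, -0.36428592]), np.float64(-214.5177410661675))] pocket [ 0.45835349 -0.36500453]
next 3 [(array([0.56106847, 0.05264955]), np.float64(-118.62113395698101)), (array([0.56109813, 0.0525835 ]), np.float64(-103.2062804167241)), (array([0.56107335, 0.0526346 ]), np.float64(-221.79048993722387))] was (0.5611, 0.0527)
t 37.55 p [ 0.459  -0.3659  0.2474] phi 41.6 tilt 0.24 F [ 0.8 -0.1  0.8] w 85.3mm g 0.0 j7 1.52
before-spin tx ty tz [0.6128 0.8856 0.0177] spin 0.0001 | after-spin axes [0.6131 0.8855 0.0177]
```

jar2 is placed, with its fit matching pocket 2. Next, jar3.

>>> arm_command:
  series: "0 0.03 0.045 0 0; 0 0.06 0.09 0 0; 0 0.075 0.105 0 0; 0 0.075 0.105 0 0; 0 0.075 0.105 0 0; 0 0.075 0.105 0 0; 0 0.075 0.105 0 0; 0 0.07 0.105 0 0; 0 0.05 0.08 0 0; 0 0.028 0.04 0 0"

```text
clock: 38.8
position: [0.5598, 0.0555, 0.2437]
ee_rot: [0.409, 0.913, -0.0, -0.001]
ft_force: [-0.0, -0.6, 0.3]
grip_width: 0.999
grasp_force: 0.0
```

>>> arm_command:
  series: "0 0 0 0 0; 0 0 0 0.05 0; 0 0 0 0.07 0; 0 0 0 0.07 0; 0 0 0 0.06 0; 0 0 0 0 0; 0 0 0 0 0; 0 0 0 0 0; 0 0 0 0 0; 0 0 0 0 0"

```text
clock: 40.05
position: [0.5602, 0.0535, 0.145]
ee_rot: [0.41, 0.912, 0.0, 0.0]
ft_force: [-0.6, 0.3, -0.7]
grip_width: 0.998
grasp_force: 0.0
```

```bash
python3 plan.py .5611 .0526 .066 41.6
```

```text
t 40.05 p [0.5602 0.0535 0.145 ] phi 41.6 tilt 0.03 F [-0.6  0.3 -0.7] w 84.8mm g 0.0 j7 0.70
before-spin tx ty tz [-0.0032  0.      0.1976] spin 0.0002 | after-spin axes [-0.0032  0.      0.1976]
```

>>> arm_command:
  series: "0 -0.003 0 0.05 0; 0 0 0 0.06 0; 0 0 0 0.05 0; 0 0 0 0.025 0; 0 0 0 0.013 0; 0 0 0 0 0; 0.3 0 0 0 0; 0.5 0 0 0 0; 1 0 0 0 0; 1 0 0 0 0"
  newtons: 30

```text
clock: 41.3
position: [0.5611, 0.0526, 0.066]
ee_rot: [0.41, 0.912, 0.0, 0.0]
ft_force: [-1.8, -0.0, 5.4]
grip_width: 0.463
grasp_force: 30.1
```

>>> arm_command:
  series: "1 0 0 0 0; 1 0 0 0 0; 1 0 0 0 0; 1 0 0 0 0; 1 0 0 -0.02 0; 1 0 0 -0.06 0; 1 0 0 -0.1 0; 1 0 0 -0.1 0; 1 0 0 -0.1 0; 1 0 0 0 0"

```text
clock: 42.55
position: [0.5623, 0.0525, 0.2207]
ee_rot: [0.41, 0.912, 0.002, 0.002]
ft_force: [-0.2, -0.4, -1.0]
grip_width: 0.461
grasp_force: 30.6
```

```bash
python3 plan.py .4159 -.3171 .1 41.6
```

```text
t 42.55 p [0.5623 0.0525 0.2207] phi 41.6 tilt 0.31 F [-0.2 -0.4 -1. ] w 39.2mm g 30.6 j7 0.67
before-spin tx ty tz [-0.4471 -0.8889  0.2983] spin 0.0001 | after-spin axes [-0.4474 -0.8888  0.2983]
```

>>> arm_command:
  series: "1 -0.025 -0.045 0 0; 1 -0.045 -0.09 0 0; 1 -0.055 -0.11 0 0; 1 -0.055 -0.11 0 0; 1 -0.055 -0.11 0 0; 1 -0.055 -0.11 0 0; 1 -0.055 -0.11 0 0; 1 -0.05 -0.1 0 0; 1 -0.035 -0.07 0 0; 1 -0.015 -0.033 0 0"

```text
clock: 43.8
position: [0.4112, -0.3183, 0.2164]
ee_rot: [0.411, 0.912, -0.0, -0.001]
ft_force: [0.6, -0.1, -1.2]
grip_width: 0.456
grasp_force: 30.6
```

>>> arm_command:
  series: "1 0 0 0 0; 1 0 0 0.05 0; 1 0 0 0.08 0; 1 0 0 0.08 0; 1 0 0 0.06 0; 1 0 0 0.02 0; 1 0 0 0 0; 1 0 0 0 0; 1 0 0 0 0; 1 0 0 0 0"

```text
clock: 45.05
position: [0.4139, -0.3165, 0.1019]
ee_rot: [0.41, 0.912, 0.0, 0.0]
ft_force: [0.1, -1.1, -1.2]
grip_width: 0.457
grasp_force: 30.6
```

```bash
python3 plan.py .4159 -.3171 .072 41.6
```

```text
t 45.05 p [ 0.4139 -0.3165  0.1019] phi 41.6 tilt 0.05 F [ 0.1 -1.1 -1.2] w 38.9mm g 30.6 j7 1.54
before-spin tx ty tz [-0.0044  0.0027  0.0747] spin 0.0002 | after-spin axes [-0.0044  0.0027  0.0747]
```

>>> arm_command:
  series: "1 -0.0045 0.003 0 0; 1 0 0 0.012 0; 1 0 0 0.016 0; 1 0 0 0.016 0; 1 0 0 0.016 0; 1 0 0 0.009 0; 1 0 0 0.005 0; 1 0 0 0.002 0; 1 0 0 0 0; 1 0 0 0 0"

```text
clock: 46.3
position: [0.4158, -0.3172, 0.072]
ee_rot: [0.41, 0.912, 0.0, 0.0]
ft_force: [-3.7, 2.9, 11.4]
grip_width: 0.463
grasp_force: 32.0
```

```bash
python3 plan.py .4159 -.3171 .072 41.6
```

```text
t 46.30 p [ 0.4158 -0.3172  0.072 ] phi 41.6 tilt 0.05 F [-3.7  2.9 11.4] w 39.4mm g 32.0 j7 1.57
before-spin tx ty tz [-0.      0.0004 -0.0001] spin 0.0001 | after-spin axes [ 0.      0.0004 -0.0001]
```

>>> arm_command:
  series: "0.3 0 0 0 0; 0.3 0 0 0 0; 0.3 0 0 0 0; 0.3 0 0 0 0; 0.3 0 0 -0.02 0; 0.3 0 0 -0.06 0; 0.3 0 0 -0.1 0; 0.3 0 0 -0.1 0; 0.3 0 0 -0.1 0; 0 0 0 -0.05 0"

```text
clock: 47.55
position: [0.416, -0.3176, 0.2457]
ee_rot: [0.41, 0.912, 0.0, 0.001]
ft_force: [0.3, -0.1, 0.2]
grip_width: 0.89
grasp_force: 0.0
```

```bash
python3 nx.py 3 4
```

```text
placed 3 [(array([ 0.41579013, -0.31693896]), np.float64(-103.16347843453465)), (array([ 0.41612372, -0.31636839]), np.float64(-212.4804807222084))] pocket [ 0.41586221 -0.31714545]
next 4 [(array([ 0.44858419, -0.03474509]), np.float64(-161.348015846141)), (array([ 0.45103119, -0.03596037]), np.float64(-186.74540331752922)), (array([ 0.44979147, -0.03525217]), np.float64(-332.3631864813275))] was (0.449, -0.035)
t 47.65 p [ 0.4164 -0.3178  0.2455] phi 41.6 tilt 0.23 F [ 0.2 -0.3 -0. ] w 84.7mm g 0.0 j7 1.40
before-spin tx ty tz [0.4727 0.5313 0.0134] spin 0.0001 | after-spin axes [0.4728 0.5312 0.0134]
```

jar3 is in pocket 3. Next, jar4 at about (.4497,−.0353).

>>> arm_command:
  series: "0 0.03 0.035 0 0; 0 0.06 0.065 0 0; 0 0.065 0.07 0 0; 0 0.065 0.075 0 0; 0 0.065 0.075 0 0; 0 0.065 0.075 0 0; 0 0.06 0.07 0 0; 0 0.04 0.04 0 0; 0 0.022 0.026 0 0; 0 0 0 0 0"

```text
clock: 48.9
position: [0.4489, -0.0346, 0.2427]
ee_rot: [0.409, 0.912, -0.0, -0.0]
ft_force: [1.0, -0.7, -0.5]
grip_width: 0.997
grasp_force: 0.0
```

>>> arm_command:
  series: "0 0 0 0.05 0; 0 0 0 0.07 0; 0 0 0 0.07 0; 0 0 0 0.03 0; 0 0 0 0 0; 0 0 0 0 0; 0 0 0 0 0; 0 0 0 0 0; 0 0 0 0 0; 0 0 0 0 0"

```text
clock: 50.15
position: [0.4491, -0.0348, 0.1552]
ee_rot: [0.41, 0.912, 0.0, 0.0]
ft_force: [0.7, 0.4, -0.4]
grip_width: 1.0
grasp_force: 0.0
```

```bash
python3 plan.py .4497 -.0353 .08 41.6
```

```text
t 50.15 p [ 0.4491 -0.0348  0.1552] phi 41.6 tilt 0.01 F [ 0.7  0.4 -0.4] w 85.0mm g 0.0 j7 0.71
before-spin tx ty tz [-0.002   0.0003  0.1879] spin 0.0002 | after-spin axes [-0.002   0.0003  0.1879]
```

>>> arm_command:
  series: "0 -0.002 0 0.05 0; 0 0 0 0.06 0; 0 0 0 0.04 0; 0 0 0 0.025 0; 0 0 0 0.013 0; 0 0 0 0 0; 0.3 0 0 0 0; 0.5 0 0 0 0; 0.6 0 0 0 0; 1 0 0 0 0"
  newtons: 30

```text
clock: 51.4
position: [0.4496, -0.0354, 0.0801]
ee_rot: [0.41, 0.912, 0.0, 0.0]
ft_force: [-0.7, 0.2, 1.6]
grip_width: 0.272
grasp_force: 29.2
```

>>> arm_command:
  series: "1 0 0 0 0; 1 0 0 0 0; 1 0 0 0 0; 1 0 0 0 0; 1 0 0 -0.02 0; 1 0 0 -0.06 0; 1 0 0 -0.1 0; 1 0 0 -0.1 0; 1 0 0 -0.06 0; 1 0 0 0 0"

```text
clock: 52.65
position: [0.4504, -0.0353, 0.2173]
ee_rot: [0.41, 0.912, 0.001, 0.001]
ft_force: [0.5, 0.3, -3.9]
grip_width: 0.268
grasp_force: 29.9
```

```bash
python3 plan.py .5711 -.3505 .116 41.6
```

```text
t 52.65 p [ 0.4504 -0.0353  0.2173] phi 41.6 tilt 0.19 F [ 0.5  0.3 -3.9] w 22.8mm g 29.9 j7 0.67
before-spin tx ty tz [-0.7891 -0.2986  0.2534] spin 0.0002 | after-spin axes [-0.7893 -0.2981  0.2534]
```

>>> arm_command:
  series: "1 -0.04 -0.015 0 0; 1 -0.08 -0.03 0 0; 1 -0.095 -0.036 0 0; 1 -0.095 -0.036 0 0; 1 -0.095 -0.036 0 0; 1 -0.095 -0.036 0 0; 1 -0.095 -0.036 0 0; 1 -0.09 -0.036 0 0; 1 -0.07 -0.025 0 0; 1 -0.034 -0.012 0 0"

```text
clock: 53.9
position: [0.5694, -0.3519, 0.2139]
ee_rot: [0.411, 0.912, -0.001, -0.001]
ft_force: [-0.2, 0.6, -2.7]
grip_width: 0.274
grasp_force: 29.8
```

>>> arm_command:
  series: "1 0 0 0 0; 1 0 0 0.05 0; 1 0 0 0.08 0; 1 0 0 0.07 0; 1 0 0 0.04 0; 1 0 0 0 0; 1 0 0 0 0; 1 0 0 0 0; 1 0 0 0 0; 1 0 0 0 0"

```text
clock: 55.15
position: [0.5702, -0.3505, 0.1201]
ee_rot: [0.41, 0.912, 0.0, 0.0]
ft_force: [0.2, 0.7, -2.5]
grip_width: 0.275
grasp_force: 29.9
```

```bash
python3 plan.py .5711 -.3505 .086 41.6
```

```text
t 55.15 p [ 0.5702 -0.3505  0.1201] phi 41.6 tilt 0.02 F [ 0.2  0.7 -2.5] w 23.4mm g 29.9 j7 1.51
before-spin tx ty tz [-0.0014  0.0016  0.0853] spin 0.0002 | after-spin axes [-0.0014  0.0016  0.0853]
```

>>> arm_command:
  series: "1 -0.0015 0.0015 0 0; 1 0 0 0.008 0; 1 0 0 0.008 0; 1 0 0 0.008 0; 1 0 0 0.004 0; 1 0 0 0.004 0; 1 0 0 0 0; 1 0 0 0 0; 1 0 0 0 0; 1 0 0 0 0"

```text
clock: 56.4
position: [0.571, -0.3506, 0.1072]
ee_rot: [0.41, 0.912, 0.0, 0.0]
ft_force: [0.5, -0.7, -2.3]
grip_width: 0.274
grasp_force: 29.9
```

```bash
python3 plan.py .5711 -.3505 .086 41.6
```

```text
t 56.40 p [ 0.571  -0.3506  0.1072] phi 41.6 tilt 0.01 F [ 0.5 -0.7 -2.3] w 23.3mm g 29.9 j7 1.51
before-spin tx ty tz [-0.      0.0002  0.0529] spin 0.0002 | after-spin axes [-0.      0.0003  0.0529]
```

The underside is at .027, below the rim, with no contact. I'm lowering the rest.

>>> arm_command:
  series: "1 0 0 0.012 0; 1 0 0 0.014 0; 1 0 0 0.012 0; 1 0 0 0.008 0; 1 0 0 0.004 0; 1 0 0 0.002 0; 1 0 0 0 0; 1 0 0 0 0; 1 0 0 0 0; 1 0 0 0 0"

```text
clock: 57.65
position: [0.571, -0.3505, 0.0863]
ee_rot: [0.41, 0.912, 0.0, 0.0]
ft_force: [0.6, -0.9, -1.9]
grip_width: 0.274
grasp_force: 30.0
```

```bash
python3 plan.py .5711 -.3505 .086 41.6
```

```text
t 57.65 p [ 0.571  -0.3505  0.0863] phi 41.6 tilt 0.01 F [ 0.6 -0.9 -1.9] w 23.3mm g 30.0 j7 1.52
before-spin tx ty tz [-0.0001  0.0002  0.0008] spin 0.0002 | after-spin axes [-0.0001  0.0002  0.0008]
```

>>> arm_command:
  series: "1 0 0 0.002 0; 1 0 0 0.002 0; 1 0 0 0 0; 1 0 0 0 0; 1 0 0 0 0; 0.55 0 0 0 0; 0.45 0 0 0 0; 0.45 0 0 0 0; 0.45 0 0 0 0; 0.45 0 0 0 0"

```text
clock: 58.9
position: [0.571, -0.3505, 0.0846]
ee_rot: [0.41, 0.912, 0.0, -0.0]
ft_force: [0.9, 0.2, 0.5]
grip_width: 0.551
grasp_force: 0.0
```

>>> arm_command:
  series: "0.45 0 0 0 0; 0.45 0 0 -0.02 0; 0.45 0 0 -0.05 0; 0.45 0 0 -0.08 0; 0.45 0 0 -0.08 0; 0.45 0 0 -0.08 0; 0.45 0 0 -0.05 0; 0 0 0 -0.03 0; 0 0 0 0 0; 0 0 0 0 0"

```text
clock: 60.15
position: [0.5707, -0.3502, 0.2395]
ee_rot: [0.41, 0.912, 0.0, -0.001]
ft_force: [0.7, -0.2, 0.5]
grip_width: 0.998
grasp_force: 0.0
```

```bash
python3 nx.py 4 5; python3 - <<'E'
from cc import *
s=shot();crop(s["scene"],150,165,350,315,4,"pics/s5.png")
E
```

```text
placed 4 [(array([ 0.57126628, -0.35223278]), np.float64(-77.13438566782763)), (array([ 0.56681469, -0.33897997]), np.float64(-136.76799270146563))] pocket [ 0.57113779 -0.35045455]
next 5 [(array([ 0.45448103, -0.1441554 ]), np.float64(-129.36451496972182)), (array([ 0.45536397, -0.14958456]), np.float64(-76.75742157784704)), (array([ 0.45455677, -0.14415428]), np.float64(-172.42032024358085))] was (0.4552, -0.1496)
t 60.25 p [ 0.5707 -0.3503  0.2396] phi 41.6 tilt 0.09 F [ 1.  -0.8 -0. ] w 85.1mm g 0.0 j7 1.46
before-spin tx ty tz [ 5.780e-01  1.253e-01 -3.000e-04] spin 0.0002 | after-spin axes [ 5.781e-01  1.250e-01 -3.000e-04]
```

View pics/s5.png

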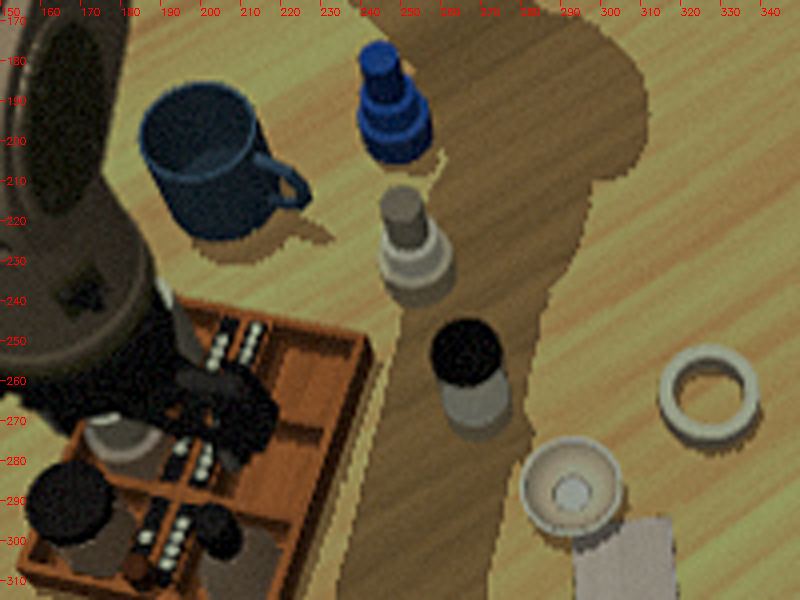

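jar4 is in pocket 4, its black cap at (205,298) inside the walls. jar6 has been knocked aside, from scene (272,244) to (266,253). jar5 still has its cap at scene (250.7,215.7). I'll take jar5 at (.4554,−.1496) with part-open jaws because the mug handle is near.

>>> arm_command:
  series: "0.35 0.03 0.006 0 0; 0.35 0.07 0.015 0 0; 0.35 0.09 0.018 0 0; 0.35 0.09 0.018 0 0; 0.35 0.09 0.018 0 0; 0.35 0.09 0.018 0 0; 0.35 0.06 0.015 0 0; 0.35 0.035 0.007 0 0; 0.35 0.012 0.003 0 0; 0.35 0 0 0 0"

```text
clock: 61.6
position: [0.4555, -0.1495, 0.2407]
ee_rot: [0.409, 0.912, 0.0, 0.0]
ft_force: [-0.9, 0.4, -0.3]
grip_width: 0.65
grasp_force: 0.0
```

```bash
python3 plan.py .4554 -.1496 .15 41.6; python3 - <<'E'
from cc import *
s=shot();I=load(s)
for c in(("top",),("scene",),("top","scene")):
  f=lambda q:-sum(edge(I,n,circ([q[0],q[1],z],r)) for n in c for r,z in((.014,.106),(.020,.062),(.026,.034)))
  q=nm(f,[.4554,-.1496],[.003,.003],[[a,b] for a in(-.003,0,.003) for b in(-.003,0,.003)]);print("5",c,q.x,q.fun)
I0=load({n:cv2.imread(f"pics/{n}0_raw.png") for n in("top","scene")})
q=nm(lambda q:-sum(edge(I0,n,circ([q[0],q[1],z],r)) for n in("top","scene") for r,z in((.014,.106),(.020,.062),(.026,.034))),[.4554,-.1496],[.003,.003],[[a,b] for a in(-.003,0,.003) for b in(-.003,0,.003)]);print(q.x,q.fun)
p=onz("scene",(266.5,253),.092);print("6",p,[fitc(I,p,.023,.092,c) for c in(("top",),("scene",),("top","scene"))])
print("mug handle",onz("top",(379,258),.06),onz("top",(377,256),.05))
E
```

```text
t 61.60 p [ 0.4555 -0.1495  0.2407] phi 41.7 tilt 0.04 F [-0.9  0.4 -0.3] w 55.2mm g 0.0 j7 0.95
before-spin tx ty tz [-0.     -0.0005  0.2267] spin 0.0003 | after-spin axes [-0.     -0.0005  0.2267]
5 ('top',) [ 0.45468645 -0.143552  ] -262.24474024926747
5 ('scene',) [ 0.45514896 -0.14902237] -179.2552404532237
5 ('top', 'scene') [ 0.45502691 -0.14526262] -384.10379815990376
[ 0.45509644 -0.14953661] -413.1111373558138
6 [ 0.56475256 -0.16869757  0.092     ] [(array([ 0.56500592, -0.16990391]), np.float64(-223.47307724631708)), (array([ 0.56338036, -0.16928016]), np.float64(-168.0040822124519)), (array([ 0.5643821 , -0.16978057]), np.float64(-384.101198546667))]
mug handle [ 0.37800668 -0.18924601  0.06      ] [ 0.38375742 -0.18480341  0.05      ]
```

>>> arm_command:
  series: "0.35 0 -0.001 0.05 0; 0.35 0 0 0.08 0; 0.35 0 0 0.08 0; 0.35 0 0 0.08 0; 0.35 0 0 0.05 0; 0.35 0 0 0.03 0; 0.35 0 0 0.017 0; 0.35 0 0 0 0; 0.5 0 0 0 0; 1 0 0 0 0"
  newtons: 30

```text
clock: 62.95
position: [0.4558, -0.1499, 0.0865]
ee_rot: [0.41, 0.912, 0.0, 0.001]
ft_force: [1.1, 0.6, 3.4]
grip_width: 0.322
grasp_force: 29.4
```

>>> arm_command:
  series: "1 0 0 0 0; 1 0 0 0 0; 1 0 0 0 0; 1 0 0 0 0; 1 0 0 -0.02 0; 1 0 0 -0.06 0; 1 0 0 -0.1 0; 1 0 0 -0.1 0; 1 0 0 -0.06 0; 1 0 0 0 0"

```text
clock: 64.2
position: [0.456, -0.1501, 0.2234]
ee_rot: [0.41, 0.912, 0.001, 0.001]
ft_force: [-0.5, 0.1, -2.7]
grip_width: 0.321
grasp_force: 30.0
```

```bash
python3 plan.py .5286 -.3026 .122 41.6
```

```text
t 64.20 p [ 0.456  -0.1501  0.2234] phi 41.6 tilt 0.19 F [-0.5  0.1 -2.7] w 27.3mm g 30.0 j7 0.96
before-spin tx ty tz [-0.405  -0.1183  0.2538] spin 0.0002 | after-spin axes [-0.4051 -0.1181  0.2538]
```

>>> arm_command:
  series: "1 -0.03 -0.01 0 0; 1 -0.06 -0.017 0 0; 1 -0.07 -0.02 0 0; 1 -0.07 -0.02 0 0; 1 -0.07 -0.02 0 0; 1 -0.055 -0.017 0 0; 1 -0.035 -0.01 0 0; 1 -0.015 -0.004 0 0; 1 0 0 0 0; 1 0 0 0 0"

```text
clock: 65.45
position: [0.5276, -0.3016, 0.2219]
ee_rot: [0.409, 0.912, 0.0, -0.0]
ft_force: [-0.0, 0.4, -1.7]
grip_width: 0.32
grasp_force: 29.9
```

>>> arm_command:
  series: "1 0 0 0 0; 1 0 0 0.05 0; 1 0 0 0.08 0; 1 0 0 0.07 0; 1 0 0 0.04 0; 1 0 0 0 0; 1 0 0 0 0; 1 0 0 0 0; 1 0 0 0 0; 1 0 0 0 0"

```text
clock: 66.7
position: [0.5278, -0.3024, 0.1261]
ee_rot: [0.41, 0.912, 0.0, 0.0]
ft_force: [0.2, 0.5, -1.8]
grip_width: 0.325
grasp_force: 30.1
```

```bash
python3 plan.py .5286 -.3026 .0925 41.6
```

```text
t 66.70 p [ 0.5278 -0.3024  0.1261] phi 41.6 tilt 0.03 F [ 0.2  0.5 -1.8] w 27.6mm g 30.1 j7 1.47
before-spin tx ty tz [-0.0018  0.0012  0.0841] spin 0.0002 | after-spin axes [-0.0018  0.0012  0.0841]
```

>>> arm_command:
  series: "1 -0.002 0.001 0 0; 1 0 0 0.008 0; 1 0 0 0.008 0; 1 0 0 0.008 0; 1 0 0 0.004 0; 1 0 0 0.004 0; 1 0 0 0 0; 1 0 0 0 0; 1 0 0 0 0; 1 0 0 0 0"

```text
clock: 67.95
position: [0.5285, -0.3027, 0.1131]
ee_rot: [0.41, 0.912, 0.0, 0.0]
ft_force: [-0.2, 0.5, -1.9]
grip_width: 0.32
grasp_force: 30.1
```

```bash
python3 plan.py .5286 -.3026 .0925 41.6
```

```text
t 67.95 p [ 0.5285 -0.3027  0.1131] phi 41.6 tilt 0.01 F [-0.2  0.5 -1.9] w 27.2mm g 30.1 j7 1.48
before-spin tx ty tz [0.     0.0003 0.0516] spin 0.0002 | after-spin axes [0.     0.0003 0.0516]
```

>>> arm_command:
  series: "1 0 0 0.012 0; 1 0 0 0.014 0; 1 0 0 0.012 0; 1 0 0 0.008 0; 1 0 0 0.004 0; 1 0 0 0.002 0; 1 0 0 0.001 0; 1 0 0 0 0; 1 0 0 0 0; 1 0 0 0 0"

```text
clock: 69.2
position: [0.5286, -0.3028, 0.0926]
ee_rot: [0.41, 0.912, 0.0, 0.0]
ft_force: [-2.6, 2.3, 5.8]
grip_width: 0.317
grasp_force: 30.6
```

```bash
python3 plan.py .5286 -.3026 .0925 41.6
```

```text
t 69.20 p [ 0.5286 -0.3028  0.0926] phi 41.6 tilt 0.03 F [-2.6  2.3  5.8] w 26.9mm g 30.6 j7 1.50
before-spin tx ty tz [0.0004 0.0005 0.0002] spin 0.0001 | after-spin axes [0.0004 0.0005 0.0002]
```

On the floor. I'm releasing, rising and measuring jar6.

>>> arm_command:
  series: "0.55 0 0 0 0; 0.4 0 0 0 0; 0.4 0 0 0 0; 0.4 0 0 0 0; 0.4 0 0 0 0; 0.4 0 0 -0.02 0; 0.4 0 0 -0.06 0; 0.4 0 0 -0.1 0; 0.4 0 0 -0.1 0; 0 0 0 -0.1 0"

```text
clock: 70.45
position: [0.5283, -0.3028, 0.2458]
ee_rot: [0.41, 0.912, 0.0, 0.0]
ft_force: [0.6, 0.4, 0.0]
grip_width: 0.791
grasp_force: 0.0
```

```bash
sed -i 's/6:(.5532,-.1437)/6:(.5644,-.1698)/' nx.py; python3 nx.py 5 6
```

```text
placed 5 [(array([ 0.52846969, -0.30209597]), np.float64(-189.44365545675515)), (array([ 0.52803165, -0.30162593]), np.float64(-213.09901173876094))] pocket [ 0.52864651 -0.30259547]
next 6 [(array([ 0.5650366 , -0.17016803]), np.float64(-245.38881009460516)), (array([ 0.56335963, -0.16917655]), np.float64(-167.14076600802545)), (array([ 0.5643918 , -0.16979239]), np.float64(-401.5743861288955))] was (0.5644, -0.1698)
t 70.55 p [ 0.5297 -0.3042  0.2488] phi 41.6 tilt 0.40 F [ 0.3 -0.4 -0.7] w 80.8mm g 0.0 j7 1.41
before-spin tx ty tz [0.1938 0.2878 0.0218] spin 0.0000 | after-spin axes [0.1938 0.2878 0.0218]
```

>>> arm_command:
  series: "0 0.02 0.03 0 0; 0 0.04 0.055 0 0; 0 0.045 0.065 0 0; 0 0.04 0.06 0 0; 0 0.03 0.045 0 0; 0 0.015 0.025 0 0; 0 0.004 0.007 0 0; 0 0 0 0 0; 0 0 0 0 0; 0 0 0 0 0"

```text
clock: 71.8
position: [0.5625, -0.1691, 0.2439]
ee_rot: [0.41, 0.912, -0.0, 0.0]
ft_force: [0.2, 0.6, -0.5]
grip_width: 1.001
grasp_force: 0.0
```

>>> arm_command:
  series: "0 0 0 0.05 0; 0 0 0 0.07 0; 0 0 0 0.06 0; 0 0 0 0.02 0; 0 0 0 0 0; 0 0 0 0 0; 0 0 0 0 0; 0 0 0 0 0; 0 0 0 0 0; 0 0 0 0 0"

```text
clock: 73.05
position: [0.5628, -0.1684, 0.164]
ee_rot: [0.41, 0.912, 0.0, 0.0]
ft_force: [-0.1, -0.6, 1.1]
grip_width: 1.001
grasp_force: 0.0
```

```bash
python3 plan.py .5644 -.1698 .072 41.6
```

```text
t 73.05 p [ 0.5628 -0.1684  0.164 ] phi 41.6 tilt 0.01 F [-0.1 -0.6  1.1] w 85.1mm g 0.0 j7 1.19
before-spin tx ty tz [-0.0053  0.0007  0.2299] spin 0.0002 | after-spin axes [-0.0053  0.0007  0.2299]
```

>>> arm_command:
  series: "0 -0.005 0.001 0 0; 0 0 0 0.05 0; 0 0 0 0.07 0; 0 0 0 0.06 0; 0 0 0 0.03 0; 0 0 0 0.02 0; 0 0 0 0 0; 0.3 0 0 0 0; 0.4 0 0 0 0; 1 0 0 0 0"
  newtons: 30

```text
clock: 74.3
position: [0.5647, -0.1697, 0.0725]
ee_rot: [0.41, 0.912, 0.0, 0.0]
ft_force: [-1.2, -0.4, 5.0]
grip_width: 0.531
grasp_force: 30.3
```

>>> arm_command:
  series: "1 0 0 0 0; 1 0 0 0 0; 1 0 0 0 0; 1 0 0 0 0; 1 0 0 -0.02 0; 1 0 0 -0.06 0; 1 0 0 -0.1 0; 1 0 0 -0.1 0; 1 0 0 -0.1 0; 1 0 0 0 0"

```text
clock: 75.55
position: [0.5655, -0.1703, 0.227]
ee_rot: [0.41, 0.912, 0.001, 0.002]
ft_force: [-0.2, -0.1, -3.1]
grip_width: 0.529
grasp_force: 31.4
```

```bash
python3 plan.py .4862 -.2547 .11 41.6
```

```text
t 75.55 p [ 0.5655 -0.1703  0.227 ] phi 41.6 tilt 0.28 F [-0.2 -0.1 -3.1] w 45.0mm g 31.4 j7 1.16
before-spin tx ty tz [-0.0251 -0.2895  0.2915] spin 0.0001 | after-spin axes [-0.0252 -0.2895  0.2915]
```

>>> arm_command:
  series: "1 -0.002 -0.03 0 0; 1 -0.005 -0.055 0 0; 1 -0.005 -0.065 0 0; 1 -0.005 -0.06 0 0; 1 -0.004 -0.045 0 0; 1 -0.002 -0.025 0 0; 1 -0.002 -0.0095 0 0; 1 0 0 0 0; 1 0 0 0 0; 1 0 0 0 0"

```text
clock: 76.8
position: [0.4848, -0.2537, 0.2238]
ee_rot: [0.409, 0.912, -0.0, -0.0]
ft_force: [0.3, -0.2, -2.5]
grip_width: 0.53
grasp_force: 31.4
```

>>> arm_command:
  series: "1 0 0 0.05 0; 1 0 0 0.08 0; 1 0 0 0.08 0; 1 0 0 0.05 0; 1 0 0 0.02 0; 1 0 0 0 0; 1 0 0 0 0; 1 0 0 0 0; 1 0 0 0 0; 1 0 0 0 0"

```text
clock: 78.05
position: [0.4845, -0.254, 0.112]
ee_rot: [0.41, 0.912, 0.0, 0.0]
ft_force: [-0.6, 0.8, -1.7]
grip_width: 0.528
grasp_force: 31.3
```

```bash
python3 plan.py .4862 -.2547 .0785 41.6
```

```text
t 78.05 p [ 0.4845 -0.254   0.112 ] phi 41.6 tilt 0.02 F [-0.6  0.8 -1.7] w 44.9mm g 31.3 j7 1.40
before-spin tx ty tz [-0.004   0.002   0.0839] spin 0.0002 | after-spin axes [-0.004   0.002   0.0839]
```

>>> arm_command:
  series: "1 -0.004 0.002 0 0; 1 0 0 0.008 0; 1 0 0 0.008 0; 1 0 0 0.008 0; 1 0 0 0.004 0; 1 0 0 0.004 0; 1 0 0 0 0; 1 0 0 0 0; 1 0 0 0 0; 1 0 0 0 0"

```text
clock: 79.3
position: [0.4861, -0.2547, 0.0991]
ee_rot: [0.41, 0.912, 0.0, 0.0]
ft_force: [-0.4, 0.9, -1.8]
grip_width: 0.533
grasp_force: 31.3
```

```bash
python3 plan.py .4862 -.2547 .0785 41.6
```

```text
t 79.30 p [ 0.4861 -0.2547  0.0991] phi 41.6 tilt 0.01 F [-0.4  0.9 -1.8] w 45.3mm g 31.3 j7 1.41
before-spin tx ty tz [-0.0001  0.0001  0.0516] spin 0.0002 | after-spin axes [-0.0001  0.0001  0.0516]
```

>>> arm_command:
  series: "1 0 0 0.012 0; 1 0 0 0.014 0; 1 0 0 0.012 0; 1 0 0 0.008 0; 1 0 0 0.004 0; 1 0 0 0.002 0; 1 0 0 0 0; 1 0 0 0 0; 1 0 0 0 0; 1 0 0 0 0"

```text
clock: 80.55
position: [0.4861, -0.2549, 0.0785]
ee_rot: [0.41, 0.912, 0.0, 0.0]
ft_force: [-2.9, 0.9, 5.9]
grip_width: 0.531
grasp_force: 31.7
```

```bash
python3 plan.py .4862 -.2547 .0785 41.6
```

```text
t 80.55 p [ 0.4861 -0.2549  0.0785] phi 41.6 tilt 0.01 F [-2.9  0.9  5.9] w 45.2mm g 31.7 j7 1.43
before-spin tx ty tz [0.0001 0.0004 0.    ] spin 0.0001 | after-spin axes [0.0001 0.0004 0.    ]
```

>>> arm_command:
  series: "0.3 0 0 0 0; 0.25 0 0 0 0; 0.25 0 0 0 0; 0.25 0 0 0 0; 0.25 0 0 0 0; 0.25 0 0 -0.02 0; 0.25 0 0 -0.06 0; 0.25 0 0 -0.1 0; 0.25 0 0 -0.12 0; 0.25 0 0 -0.12 0"

```text
clock: 81.8
position: [0.4858, -0.2549, 0.2483]
ee_rot: [0.41, 0.912, 0.0, 0.0]
ft_force: [1.0, 0.4, 0.8]
grip_width: 0.751
grasp_force: 0.0
```

>>> arm_command:
  series: "0 0.05 0.045 0 0; 0 0.08 0.07 0 0; 0 0.08 0.07 0 0; 0 0.08 0.07 0 0; 0 0.08 0.07 0 0; 0 0.06 0.05 0 0; 0 0.03 0.02 0 0; 0 0 0 0 0; 0 0 0 0 0; 0 0 0 0 0"

```text
clock: 83.05
position: [0.482, -0.0135, 0.2463]
ee_rot: [0.411, 0.912, -0.0, 0.0]
ft_force: [-0.8, 0.2, 0.8]
grip_width: 1.003
grasp_force: 0.0
```

```bash
python3 - <<'E'
from cc import *;from pock import pk;from plan import go
go();s=shot();I=load(s)
for j in range(1,7):
    r,h=JR[j];print(j,*[fitc(I,pk(j),r,h+.006,c)[0].round(4) for c in(("top",),("scene",))],pk(j).round(4))
print("pot",fitc(I,(.628,.227),.052,.086,("scene",)))
cv2.imwrite("pics/fin.png",cv2.resize(s["scene"],(800,500),interpolation=cv2.INTER_CUBIC))
E
```

```text
t 83.05 p [ 0.482  -0.0135  0.2463] phi 41.5 tilt 0.01 F [-0.8  0.2  0.8] w 85.2mm g 0.0 j7 0.66
1 [ 0.5    -0.4106] [ 0.5006 -0.413 ] [ 0.5008 -0.4129]
2 [ 0.4586 -0.3646] [ 0.4579 -0.365 ] [ 0.4584 -0.365 ]
3 [ 0.4164 -0.3167] [ 0.4161 -0.3174] [ 0.4159 -0.3171]
4 [ 0.5717 -0.3493] [ 0.552  -0.3386] [ 0.5711 -0.3505]
5 [ 0.5282 -0.3018] [ 0.5285 -0.3022] [ 0.5286 -0.3026]
6 [ 0.4859 -0.256 ] [ 0.4845 -0.2547] [ 0.4862 -0.2547]
pot (array([0.62873928, 0.22705734]), np.float64(-105.53765942194623))
```

View pics/fin.png

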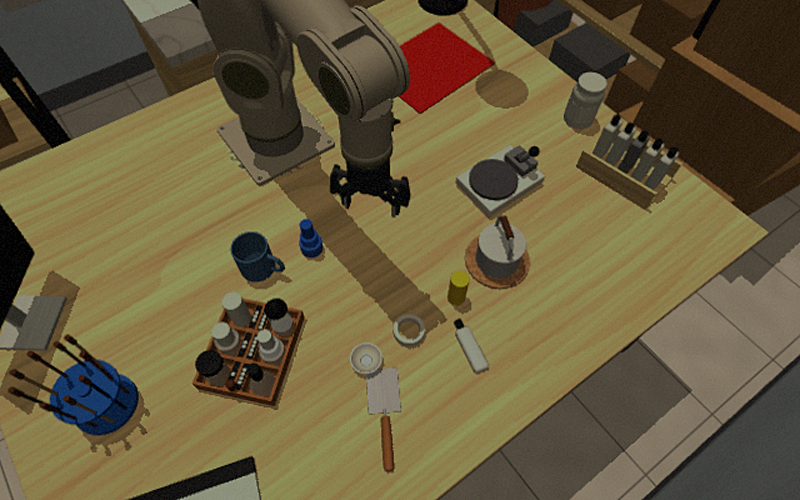

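The final picture shows the pot square on the mat (500,248) and the switch over to off (533,151). All six jars stand upright in their pockets (237,310 to 255,375), and the bystanders and look-alikes have not moved. I'm handing in.

```bash
python3 -c "
from workcell import manip
print(manip.hand_in())"
```

```text
the job is handed in; nothing more can be done
None
```

The job is handed in at about 83 s of the 210 s allowed: the pot is on the mat, the switch is off, and jars 1 to 6 stand in their own pockets, placed in order; the hand-in returned no verdict.

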